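# Hold a sample cell in the light path of a pearl-farm light bench

## Task

Clear the blank glass cell out of the gap of the light bench and seat it fully down in the empty slot of the wooden rack, its cap tab pointing the same way as the tabs of the two cells stored there. Then take the sample cell from the cork pad and hold it still in the light path, upright, centred in the beam and about midway between the two heads, clear windows facing them and cap tab towards the lamp; finish while still holding it there, the cell touching nothing but your gripper. Touch both cells only by their frosted broad faces and cap, never by the clear windows, and leave the stored cells and the other things on the table where they are.

Things in the scene. Friction and masses are not known exactly. Their poses are not given: they have to be found in the camera images.
- blank: the blank cell, empty, on the bench's base plate between the heads: glass box 60 mm tall, 34 long (x), 16 wide (y), with a cap to 65 mm. Broad faces at y=+-8 mm are frosted, narrow ends at x=+-18 mm are clear windows. Cap tab, 9 mm wide, juts over the +x window to x=28.5 mm. Origin: underside centre, z up. About 65 g. Its tab points to the bench's +x (the receiver) within 0.3 rad
- blank_mid (a point): point inside the blank cell, 30 mm above its underside on its centre line: the middle of its windows; axes as the cell
- blank_tab (a point): tip of the blank cell's cap tab, 28.5 mm along the cell's +x, 63 mm up
- sample: the sample cell, a pale slip of shell inside, on the cork pad: glass box 60 mm tall, 34 long (x), 16 wide (y), with a cap to 65 mm. Broad faces at y=+-8 mm are frosted, narrow ends at x=+-18 mm are clear windows. Cap tab, 9 mm wide, juts over the +x window to x=28.5 mm. Origin: underside centre, z up. About 65 g. Its tab points away from the robot (world +x) within 1 rad
- sample_mid (a point): the middle of the sample cell's windows, on its centre line 30 mm above its underside; axes as the cell
- sample_tab (a point): tip of the sample cell's cap tab, 28.5 mm along the cell's +x, 63 mm up
- blank_clear: the two clear windows of the blank cell (its narrow ends); origin and axes as the cell
- sample_clear: the two clear windows of the sample cell (its narrow ends); origin and axes as the cell
- rack: fixed wooden rack, a block 218 mm long (x), 56 mm wide (y), 24 mm high, with three slots in a row along its x at -66, 0 and +66 mm; each slot is 39 by 19 mm (long side along x), 18 mm deep, its floor 6 mm above the table. Origin: centre of the underside
- slot: the empty slot of the rack: origin at the centre of the slot's floor (6 mm above the table, 18 mm below the rack's top), marked by a thin felt liner; x along the slot's long side, in the direction in which the stored cells' tabs point
- stored_a: a stored cell in another slot of the rack, same size as the blank cell, tab towards the rack's +x; leave it alone
- stored_b: the other stored cell in the rack, likewise; leave it alone
- bench: fixed open light bench: base plate 270 (x) by 80 mm (y), 8 mm thick; two grey heads 64 mm wide, tops 96 mm up, inner faces 160 mm apart. Lamp head (lit lens, fins on top, round tail cap) at -x, receiver head (dark lens) at +x. Origin: underside centre; x along the light, lamp to receiver
- beam (a point): the middle of the light path: midway between the heads, 70 mm above the table; x along the light from lamp to receiver, z up. The beam is 12 mm across
- pad: fixed cork pad 64 by 64 mm, 6 mm thick, under the sample cell; origin at the centre of its underside
- shell: half oyster shell, about 90 mm across, 15 mm high, loose bystander; origin at its underside
- jar: small glass jar, 48 mm across, 65 mm high, loose bystander; origin at its underside
- bowl: small white bowl, 76 mm across, 30 mm high, loose bystander; origin at its underside
- spatula: spatula 170 mm long lying on the table, loose bystander
- brush: brush 170 mm long lying on the table, loose bystander

How it is judged:
By the outcome, as a careful person would: the job done as asked, in the order asked, and still so for the second after the job is handed in, while the arm keeps its last pose, push and grip.
It also fails if it takes over 61 s, if anything falls off the work surface, if the arm or the gripper's body presses on something with over 40 N, if the wrist force passes 120 N, or if a joint passes its speed limit or range.

## Robot

A 6-joint arm with a two-finger parallel gripper is mounted at the origin on the work surface. World frame = base frame: x ahead of the robot, y to its left, z up, the work surface at z = 0. Lengths are in m, angles in degrees, forces in N, time in s.
With the tool pointing down it reaches from about 0.425 to 0.95 m from the base axis. Payload 3.5 kg.
Tool frame: the origin (TCP) lies at the very end of the fingers, on their centre line; the grasp point (between the pads) lies robot.hold_point_z behind it (robot.hold_point_z is the distance from the TCP to the grasp point, in m); z points along the fingers, y is the direction in which the jaws open and shut (so a half turn about z gives the same grasp; the last joint's range is limited). The gripper opens to 85 mm and grips with 20 to 120 N. Pads are 22 mm wide; open, the fingers measure 114 mm over their backs; the gripper's body (76 mm by 85 mm) begins 54 mm behind the grasp point. The pads swing forward as they close: fully open they stand 13 mm farther back than shut.
Start: joints at [-73.854, 16.404, 90.338, -0, 73.258, -8.594], TCP at [0.283, -0.613, 0.231] pointing down, gripper open.
Joint ranges: [-158.93, 158.93], [-51.34, 127.21], [12.03, 142.37], [-87.48, 267.48], [13.55, 161.25], [-162.69, 162.69]. Speed limits (degrees/s): [159.86, 159.86, 180, 180, 180, 180].

## Interface

Orientations are given as [roll, pitch, yaw] about the fixed x, y, z axes, in that order (R = Rz(yaw) Ry(pitch) Rx(roll)).
In Python, from plant import sensors, vision, workorder, finder, robot gives the robot as it stands. The module is installed in compiled form; this text tells all that it offers.
- The arm moves only by the shell command python3 -m jog 'ROWS' [FORCE]. ROWS is a JSON object of lists of equal length, an entry for each row: "translation": the shift along the world's x, y, z in m, a list of three; "delta_rot": the turn, a rotation vector about the world's x, y, z in rad, a list of three; "hand": the opening, from -1 (shut) to 1 (fully open). In form: {"translation": [[dx, dy, dz], ...], "delta_rot": [[wx, wy, wz], ...], "hand": [hand, ...]}. A call has 1 to 12 rows; each row is the pose to reach, as a shift and turn from the pose commanded when the call began; what a row does not reach only later rows make up. A row lasts 1/10 s, in which the tool goes at most 50 mm and 8.59 degrees, less where a joint would pass 70% of its speed; a pose out of reach is approached as far as the arm can. A call with a gripper value outside its range is refused whole. The fingers move at their own pace and stop on an object; FORCE is the grip in N (left out, the last holds). Time passes only in rows, so rows that repeat a pose let the fingers close. It gives the time, the measured TCP pose, the force and the opening at its end, in the units of the state.
- sensors.get_state(): the state, without advancing time (a new reading comes with each control period).
- vision.grab_frame(name): name is "side" or "top" or "wrist"; returns the picture (384x512x3 uint8, red, green, blue); there is no depth.
- vision.get_calibration(name): a dict with "vertical_fov" (degrees; the focal length in pixels is half the picture's height over the tangent of half this angle, whatever the lens; pixels are square), "cx", "cy" (the principal point, pixels), "distortion" ([k1, k2, p1, p2, k3] as OpenCV has them; the pictures are not rectified), "xyz" and "attitude" of the camera in the world. Camera axes: x right, y down, z forward; pixel columns grow to the right and rows downward; lengths in m; the calibration is good to about 2 mm. A picture is of the moment at which its call begins: read the wrist's pose just before it. get_calibration takes no time and is no camera call; for the wrist camera it gives the pose at the moment of the call.
- workorder.finish_job(): hands the job in, once; it reports no verdict.
Trained networks look in the newest picture that a camera, given by its name, has taken for a name from the list of things; names that differ only in an ending like _2 or _b are one class to them, and where a whole thing is asked for, a point or a joint stands for the part that bears it (a point fixed in the world has none). Each returns a list of dicts, best first, with "confidence" (0 to 1); they miss things now and then, are a little off and sometimes report something else, mostly with a low value. They report only what shows in the picture. A call takes as long as a camera call.
- finder.find_in(camera, label): "bbox" ([left, top, width, height] in pixels, round what is visible of it).
The state is a dict: "t": time; "joints": joint angles; "joint_vel": joint speeds; "joint_efforts": joint torques, N m; "ee_pos": TCP position; "ee_rot": TCP orientation; "wrist_force": force on the tool from outside, world axes, zero at the start; "wrist_torque": the same for the moment, N m; "opening": opening from 0.0 (shut) to 1.0 (fully open).
Only numpy, scipy, OpenCV 4.12 (cv2) and the standard library are available. Lean on these libraries where they do the work, as an engineer would, in place of code of your own. Each camera call takes 0.05 s, during which the arm holds its last target.

## Working session

There is one attempt and no reset: what is moved stays moved. The work goes in short steps, Python scripts to look and compute and a shell command to move; the robot and the scene stay as the last step left them, time stands still between calls to the robot, and variables do not carry over. Pictures are saved under pics/ and viewed, and the job is handed in when it is done.

```bash
mkdir -p pics
python3 - <<'E'
from plant import sensors, vision, workorder, finder, robot
import cv2
print(sensors.get_state()); print(robot.hold_point_z)
for n in ("top","side","wrist"):
    print(n, vision.get_calibration(n))
    im=vision.grab_frame(n); cv2.imwrite(f"pics/a_{n}.png",im[:,:,::-1])
E
```

```text
{'t': 0.0, 'joints': array([-7.38540318e+01,  1.64541615e+01,  9.04230138e+01,  5.78997540e-04,
        7.32584689e+01, -8.59495406e+00]), 'joint_vel': array([ 0.07616635, -0.09702487,  0.05996442,  0.01460759, -0.08573774,
        0.07537877]), 'joint_efforts': array([-6.69960336e-04, -4.05988169e+01, -2.92623818e+01, -1.56272263e-04,
        5.84780413e-03, -6.85450043e-07]), 'ee_pos': array([ 0.28233593, -0.61239161,  0.22993684]), 'ee_rot': array([-1.79865962e+02, -2.08196064e-02,  2.47407304e+01]), 'wrist_force': array([ 0.9476587, -0.3428344, -0.9788658]), 'wrist_torque': array([-0.01038449, -0.03769484,  0.00622277]), 'opening': 1.0051039523527703}
0.0187
top {'vertical_fov': 49.653369411221234, 'cx': 258.1196376275724, 'cy': 191.79121564948858, 'distortion': array([-0.01245358,  0.        ,  0.        ,  0.        ,  0.        ]), 'xyz': array([ 0.28116044, -0.06332213,  1.26751867]), 'attitude': array([-166.91084519,    0.41928803,  -87.25750395])}
side {'vertical_fov': 52.91344533226477, 'cx': 253.69119298415478, 'cy': 193.05440183388387, 'distortion': array([-0.00377702,  0.        ,  0.        ,  0.        ,  0.        ]), 'xyz': array([0.13711245, 0.69292702, 0.67779312]), 'attitude': array([-124.61947867,    0.35404931, -149.84189632])}
wrist {'vertical_fov': 71.19383257508552, 'cx': 255.71838401650461, 'cy': 191.78957074281246, 'distortion': array([0.01756199, 0.        , 0.        , 0.        , 0.        ]), 'xyz': array([ 0.34363654, -0.58383551,  0.37261508]), 'attitude': array([ 1.64357729e+02,  1.12681333e-01, -6.52430678e+01])}
```

View pics/a_top.png

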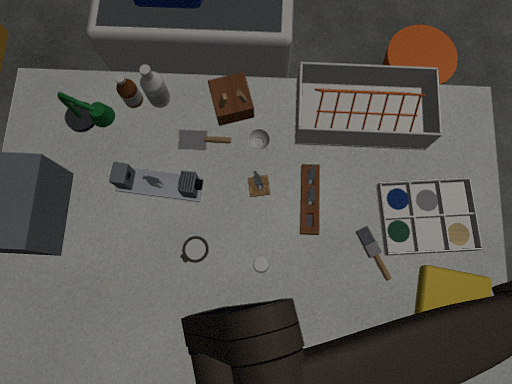

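View pics/a_side.png

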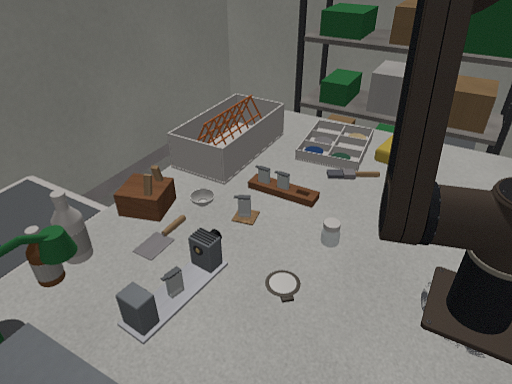

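View pics/a_wrist.png

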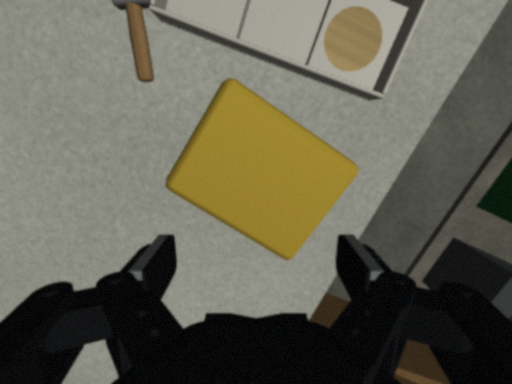

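Run:
```python
from plant import finder
for c in ("top","side","wrist"):
    for l in ("blank","sample","blank_tab","sample_tab","blank_mid","sample_mid","rack","slot","bench","pad","beam","stored_a","jar"):
        r=finder.find_in(c,l)
        print(c,l,[(([round(float(v),1) for v in d["bbox"]]),round(float(d["confidence"]),2)) for d in r[:4]])
```

```text
top blank [([147.3, 174.7, 14.2, 12.8], 0.68)]
top sample []
top blank_tab [([143.8, 172.7, 17.7, 16.7], 0.71), ([182.0, 131.0, 48.7, 20.9], 0.33)]
top sample_tab [([254.9, 172.6, 12.2, 16.9], 0.65)]
top blank_mid []
top sample_mid [([182.1, 130.2, 50.1, 21.4], 0.39)]
top rack [([299.6, 163.9, 19.1, 70.5], 0.56)]
top slot [([306.6, 211.7, 6.2, 11.4], 0.54), ([109.9, 163.1, 95.7, 40.4], 0.29)]
top bench [([108.6, 162.4, 94.2, 38.9], 0.66)]
top pad [([247.2, 176.2, 23.9, 21.2], 0.85), ([181.0, 237.9, 29.9, 20.6], 0.38)]
top beam [([109.3, 163.0, 94.9, 39.4], 0.69), ([351.4, 227.5, 39.9, 52.2], 0.21)]
top stored_a [([108.1, 163.7, 95.4, 36.5], 0.71), ([305.8, 165.6, 7.8, 19.2], 0.61)]
top jar [([253.4, 254.5, 14.6, 18.1], 0.77)]
side blank [([160.3, 263.3, 25.7, 36.1], 0.64)]
side sample [([237.7, 196.2, 13.2, 22.7], 0.62)]
side blank_tab [([163.1, 263.9, 17.7, 34.9], 0.79), ([186.8, 187.5, 26.0, 16.2], 0.35)]
side sample_tab [([235.1, 193.4, 14.0, 21.8], 0.71)]
side blank_mid [([161.1, 262.9, 19.8, 35.4], 0.7)]
side sample_mid [([235.2, 197.0, 16.6, 21.4], 0.85)]
side rack [([244.3, 174.9, 73.4, 33.9], 0.75)]
side slot []
side bench [([117.9, 229.3, 108.2, 117.0], 0.69)]
side pad [([232.7, 210.6, 25.8, 15.4], 0.48)]
side beam [([115.2, 230.4, 113.6, 111.5], 0.66), ([236.4, 194.8, 14.7, 21.6], 0.23)]
side stored_a [([272.7, 173.0, 15.6, 14.5], 0.62), ([258.9, 164.4, 9.0, 20.3], 0.45)]
side jar [([318.9, 217.2, 20.5, 32.1], 0.69)]
wrist blank []
wrist sample []
wrist blank_tab [([111.6, 2.1, 43.0, 77.8], 0.75)]
wrist sample_tab []
wrist blank_mid []
wrist sample_mid []
wrist rack []
wrist slot []
wrist bench [([110.8, 0.0, 42.3, 80.1], 0.7)]
wrist pad []
wrist beam []
wrist stored_a []
wrist jar []
```

```bash
cat > h.py <<'E'
import numpy as np, cv2
from scipy.spatial.transform import Rotation as R
from plant import vision
def cam(n, cal=None):
    c=cal or vision.get_calibration(n)
    f=192/np.tan(np.radians(c["vertical_fov"]/2))
    K=np.array([[f,0,c["cx"]],[0,f,c["cy"]],[0,0,1.]])
    return K,np.array(c["distortion"]),np.array(c["xyz"]),R.from_euler("xyz",c["attitude"],degrees=True).as_matrix()
def unproj(C,uv,z):
    K,D,p,M=C
    q=cv2.undistortPoints(np.array(uv,float).reshape(-1,1,2),K,D).reshape(-1,2)
    d=np.c_[q,np.ones(len(q))]@M.T
    z=np.broadcast_to(np.asarray(z,float),(len(d),))
    return p+d*((z-p[2])/d[:,2])[:,None]
def proj(C,X):
    K,D,p,M=C
    Xc=(np.atleast_2d(X)-p)@M
    uv,_=cv2.projectPoints(Xc.reshape(-1,1,3),np.zeros(3),np.zeros(3),K,D)
    return uv.reshape(-1,2)
E
python3 - <<'E'
from h import *
from plant import sensors
print(sensors.get_state()["t"])
im=cv2.imread("pics/a_top.png")
cv2.imwrite("pics/a_top_z1.png",cv2.resize(im[110:290,90:350],None,fx=3,fy=3,interpolation=cv2.INTER_CUBIC))
im=cv2.imread("pics/a_side.png")
cv2.imwrite("pics/a_side_z1.png",cv2.resize(im[155:345,110:330],None,fx=3,fy=3,interpolation=cv2.INTER_CUBIC))
C=cam("top")
print(unproj(C,[[154,181],[259,181],[310,199],[310,219],[156,184],[259,186],[195,248],[261,264]],[.06,.06,.024,.024,0.008,0.006,0,.06]).round(3))
E
```

```text
2.1
[[ 0.58   0.274  0.06 ]
 [ 0.595 -0.042  0.06 ]
 [ 0.554 -0.2    0.024]
 [ 0.492 -0.201  0.024]
 [ 0.584  0.281  0.008]
 [ 0.592 -0.042  0.006]
 [ 0.391  0.144  0.   ]
 [ 0.349 -0.06   0.06 ]]
```

View pics/a_top_z1.png

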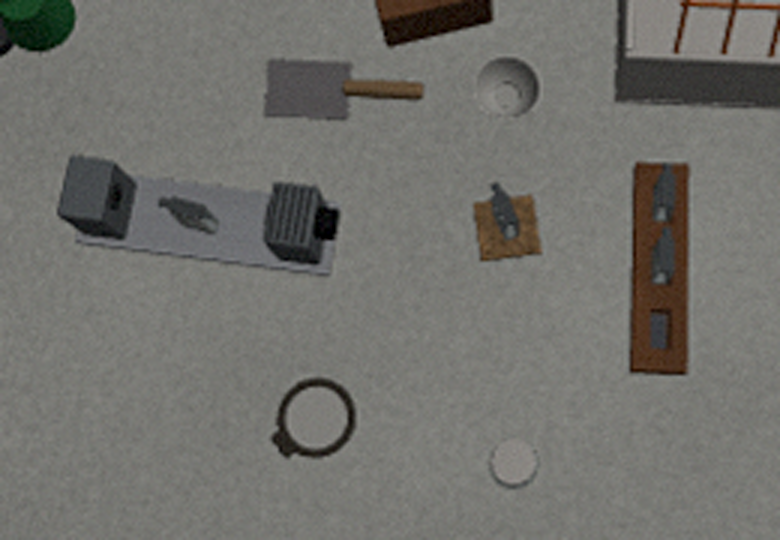

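View pics/a_side_z1.png

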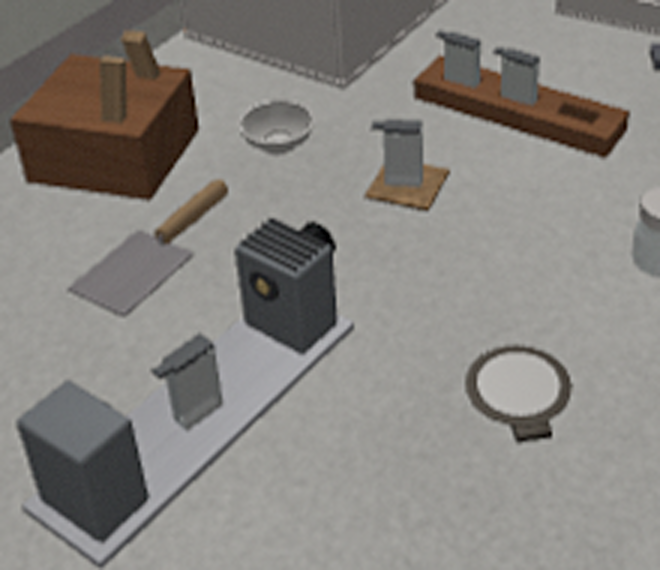

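Run:
```python
from h import *
from plant import sensors
s=sensors.get_state()
T=R.from_euler("xyz",s["ee_rot"],degrees=True).as_matrix()
K,D,p,M=cam("wrist")
print("cam in tool",T.T@(p-s["ee_pos"])); print((T.T@M).round(3))
C=cam("top")
# bench base plate corners etc from zoom
z=lambda a:np.array(a)/3+[90,110]
def line(a,b,h): 
    P=unproj(C,z([a,b]),h); d=P[1]-P[0]; print(P.round(3).tolist(),np.hypot(*d[:2]).round(3),np.degrees(np.arctan2(d[1],d[0])).round(1))
line((330,272),(78,241),0.008) # front edge
line((213,228),(160,202),.063) # blank cap rear to tab
line((512,232),(494,185),.069) # sample
line((687,373),(687,163),.024); line((630,371),(635,163),.024)
line((659,348),(661,310),.006) #slot liner
line((480,260),(474,205),.006);line((541,255),(531,194),.006)
```

```text
cam in tool [ 0.06769793 -0.00064628 -0.14251714]
[[ 0.    -0.963 -0.27 ]
 [ 1.     0.     0.   ]
 [-0.    -0.27   0.963]]
[[0.537, 0.139, 0.008], [0.557, 0.405, 0.008]] 0.267 85.5
[[0.565, 0.25, 0.063], [0.589, 0.307, 0.063]] 0.061 66.5
[[0.573, -0.048, 0.069], [0.621, -0.028, 0.069]] 0.052 23.1
[[0.447, -0.229, 0.024], [0.666, -0.226, 0.024]] 0.219 0.8
[[0.446, -0.172, 0.024], [0.664, -0.172, 0.024]] 0.217 0.1
[[0.474, -0.203, 0.006], [0.513, -0.204, 0.006]] 0.039 -1.8
[[0.557, -0.016, 0.006], [0.616, -0.006, 0.006]] 0.059 9.1
[[0.565, -0.079, 0.006], [0.63, -0.065, 0.006]] 0.066 11.5
```

```bash
python3 -m jog '{"translation":[[0.01,0.03,0],[0.02,0.07,0],[0.03,0.11,0],[0.045,0.15,0],[0.06,0.19,0],[0.075,0.23,0],[0.09,0.275,0],[0.105,0.32,0],[0.12,0.36,0],[0.13,0.40,0],[0.14,0.44,0],[0.15,0.48,0]],"delta_rot":[[0,0,0.06],[0,0,0.12],[0,0,0.18],[0,0,0.24],[0,0,0.3],[0,0,0.36],[0,0,0.42],[0,0,0.48],[0,0,0.54],[0,0,0.6],[0,0,0.66],[0,0,0.72]],"hand":[1,1,1,1,1,1,1,1,1,1,1,1]}' && python3 -m jog '{"translation":[[0.015,0.045,0],[0.03,0.09,0],[0.045,0.135,0],[0.06,0.18,0],[0.075,0.22,0],[0.09,0.26,0],[0.105,0.30,0],[0.12,0.34,0],[0.133,0.375,0],[0.145,0.412,0],[0.145,0.412,0],[0.145,0.412,0]],"delta_rot":[[0,0,0],[0,0,0],[0,0,0],[0,0,0],[0,0,0],[0,0,0],[0,0,0],[0,0,0],[0,0,0],[0,0,0],[0,0,0],[0,0,0]],"hand":[1,1,1,1,1,1,1,1,1,1,1,1]}'
python3 - <<'E'
from h import *
from plant import sensors,finder
s=sensors.get_state(); print(s["t"],s["ee_pos"],s["ee_rot"],s["wrist_force"],s["joints"].round(1))
C=cam("wrist"); im=vision.grab_frame("wrist"); cv2.imwrite("pics/b1.png",cv2.resize(im[:,:,::-1],None,fx=1.5,fy=1.5,interpolation=cv2.INTER_CUBIC))
import pickle; pickle.dump((C,s),open("b1.pkl","wb"))
for z in (0.073,0.069,0.008): print(proj(C,[.578,.279,z]))
for l in ("blank","blank_tab","blank_mid"): print(l,finder.find_in("wrist",l))
E
```

```text
t: 3.3
ee_pos: [0.4327, -0.1314, 0.2317]
ee_rot: [179.9, 0.0, 66.1]
wrist_force: [1.2, 0.5, 0.3]
opening: 0.996
t: 4.5
ee_pos: [0.5773, 0.2796, 0.2309]
ee_rot: [-180.0, 0.0, 66.1]
wrist_force: [-0.2, -0.2, -0.2]
opening: 1.001
4.5 [0.577337   0.27961445 0.23094846] [-1.79982773e+02  4.71306883e-02  6.60864540e+01] [-0.18308795 -0.16005921 -0.17376463] [16.8 12.3 95.3 -0.  72.4 40.7]
[[257.2867432  178.51770598]]
[[257.26844221 177.7491557 ]]
[[257.03652274 168.00771851]]
blank [{'bbox': [251.8, 152.4, 22.5, 38.8], 'confidence': 0.88}]
blank_tab [{'bbox': [253.4, 155.1, 17.6, 39.9], 'confidence': 0.85}]
blank_mid [{'bbox': [255.5, 154.7, 16.5, 35.1], 'confidence': 0.91}]
```

View pics/b1.png

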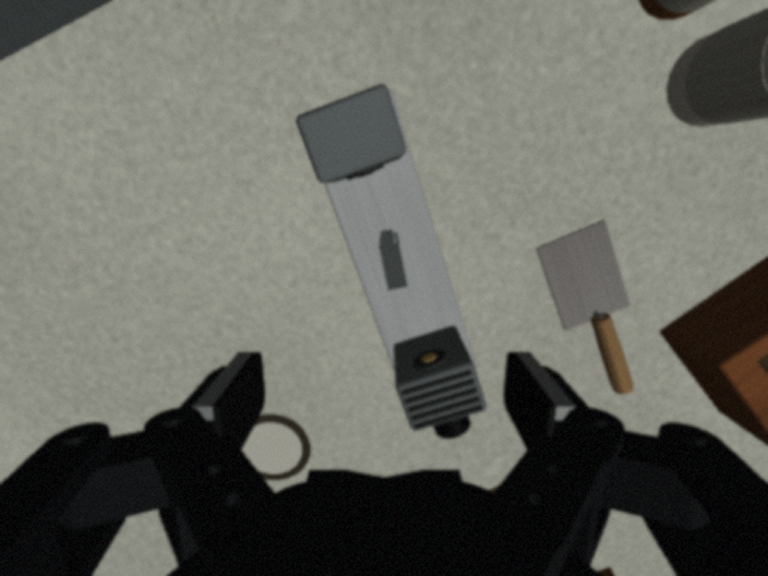

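Run:
```python
from h import *
import pickle
C,s=pickle.load(open("b1.pkl","rb"))
im=cv2.imread("pics/b1.png"); cv2.imwrite("pics/b1z.png",cv2.resize(im[60:450,280:500],None,fx=2,fy=1.5*4/3,interpolation=cv2.INTER_CUBIC)[:600*2])
P=unproj(C,np.array([[387.5,230.5],[398,289]])/1.5,[.073,.073]); d=P[0]-P[1]; print(P,np.hypot(*d[:2]),np.degrees(np.arctan2(d[1],d[0])))
# bench long edges z .008
for a,b in (((394,360),(330,195)),((465,325),(408,165))):
    P=unproj(C,np.array([a,b])/1.5,.008); d=P[1]-P[0]; print(P.round(4),np.degrees(np.arctan2(d[1],d[0])))
# head tops
P=unproj(C,np.array([[298,118],[385,86],[406,152],[322,181],[394,346],[456,328],[484,408],[413,429]])/1.5,.096); print(P.round(4))
```

```text
[[0.59056107 0.3045733  0.073     ]
 [0.57975345 0.25976059 0.073     ]] 0.046097542564798984 76.44073296573822
[[0.5418 0.1762 0.008 ]
 [0.5537 0.3457 0.008 ]] 85.97687446423157
[[0.6194 0.1823 0.008 ]
 [0.6267 0.3411 0.008 ]] 87.36316425817508
[[0.5682 0.3961 0.096 ]
 [0.6265 0.3906 0.096 ]
 [0.6232 0.3494 0.096 ]
 [0.565  0.3552 0.096 ]
 [0.5614 0.2267 0.096 ]
 [0.6088 0.2214 0.096 ]
 [0.6047 0.1504 0.096 ]
 [0.5468 0.1553 0.096 ]]
```

```bash
python3 -m jog '{"translation":[[0,0,-0.02],[0,0,-0.05],[0,0,-0.08],[0,0,-0.1],[0,0,-0.1],[0,0,-0.1]],"delta_rot":[[0,0,0.05],[0,0,0.1],[0,0,0.15],[0,0,0.175],[0,0,0.175],[0,0,0.175]],"hand":[1,1,1,1,1,1]}'
python3 - <<'E'
from h import *
from plant import sensors,finder
s=sensors.get_state(); print(s["t"],s["ee_pos"],s["ee_rot"],s["wrist_force"],s["joints"].round(1))
C=cam("wrist"); im=vision.grab_frame("wrist"); cv2.imwrite("pics/b2.png",cv2.resize(im[:,:,::-1],None,fx=1.5,fy=1.5,interpolation=cv2.INTER_CUBIC))
import pickle; pickle.dump((C,s),open("b2.pkl","wb"))
E
```

```text
t: 5.3
ee_pos: [0.5777, 0.2783, 0.1318]
ee_rot: [180.0, -0.0, 75.9]
wrist_force: [0.2, -0.1, 0.4]
opening: 0.996
5.3 [0.57771566 0.27830395 0.13184418] [ 1.79993483e+02 -3.00467525e-03  7.59277617e+01] [ 0.1853617  -0.05523271  0.42849534] [16.7 17.6 99.7 -0.  62.6 30.7]
```

View pics/b2.png

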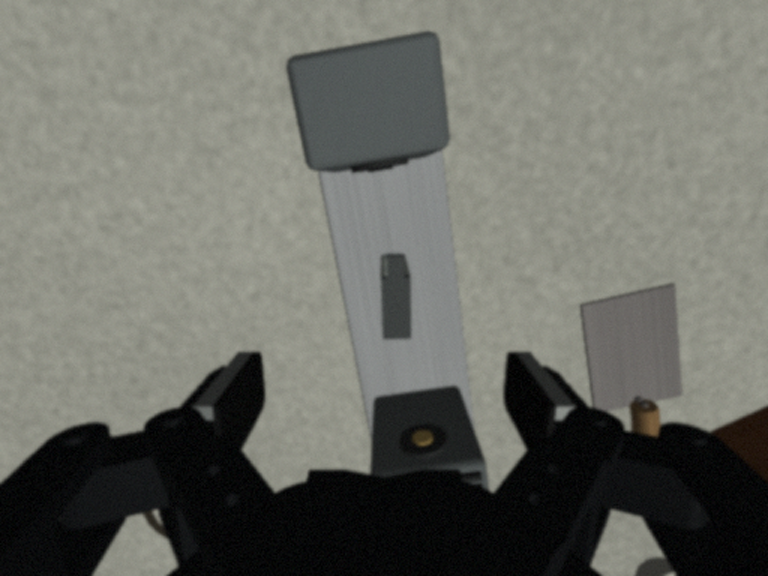

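Run:
```python
from h import *
import pickle
C,s=pickle.load(open("b2.pkl","rb"))
im=cv2.imread("pics/b2.png"); cv2.imwrite("pics/b2z.png",cv2.resize(im[230:360,340:450],None,fx=5,fy=4.6,interpolation=cv2.INTER_CUBIC))
T=R.from_euler("xyz",s["ee_rot"],degrees=True).as_matrix()
P=unproj(C,np.array([[394.5,254],[397,339],[382.5,339],[411.5,339],[382,277],[409,277],[382,258],[407,258]])/1.5,.073)
print(((P-s["ee_pos"])@T).round(4)); print(P.round(4))
```

```text
[[ 0.0297  0.0046  0.0588]
 [-0.0168  0.0063  0.0588]
 [-0.0168 -0.0015  0.0588]
 [-0.0168  0.0142  0.0588]
 [ 0.0177 -0.0017  0.0588]
 [ 0.0177  0.0122  0.0588]
 [ 0.0277 -0.0017  0.0588]
 [ 0.0277  0.011   0.0588]]
[[0.5895 0.306  0.073 ]
 [0.5798 0.2605 0.073 ]
 [0.5722 0.2624 0.073 ]
 [0.5874 0.2586 0.073 ]
 [0.5804 0.2959 0.073 ]
 [0.5939 0.2925 0.073 ]
 [0.5828 0.3055 0.073 ]
 [0.5951 0.3024 0.073 ]]
```

View pics/b2z.png

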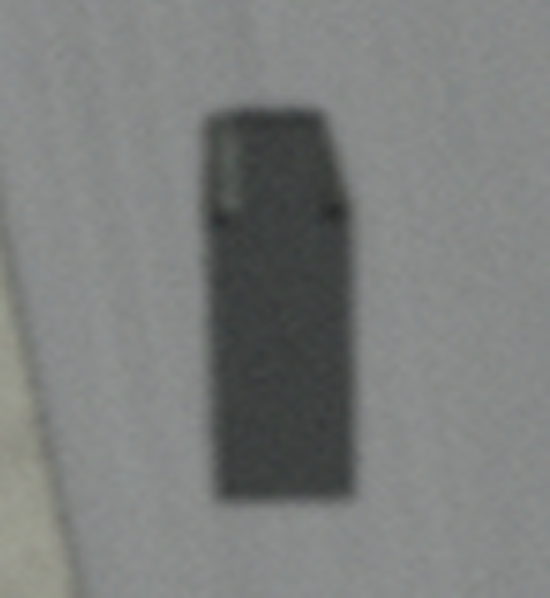

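```bash
python3 -m jog '{"translation":[[0.003,-0.0003,-0.01],[0.0057,-0.0006,-0.03],[0.0057,-0.0006,-0.05],[0.0057,-0.0006,-0.07],[0.0057,-0.0006,-0.085],[0.0057,-0.0006,-0.098],[0.0057,-0.0006,-0.098],[0.0057,-0.0006,-0.098]],"delta_rot":[[0,0,0.02],[0,0,0.02],[0,0,0.02],[0,0,0.02],[0,0,0.02],[0,0,0.02],[0,0,0.02],[0,0,0.02]],"hand":[1,1,1,1,1,1,1,1]}' 30
python3 - <<'E'
from h import *
C=cam("wrist"); im=vision.grab_frame("wrist"); cv2.imwrite("pics/b3.png",cv2.resize(im[:,:,::-1],None,fx=1.5,fy=1.5,interpolation=cv2.INTER_CUBIC))
E
```

```text
t: 6.15
ee_pos: [0.5836, 0.2785, 0.0337]
ee_rot: [180.0, -0.0, 77.2]
wrist_force: [-0.1, -0.4, 0.5]
opening: 0.995
```

View pics/b3.png

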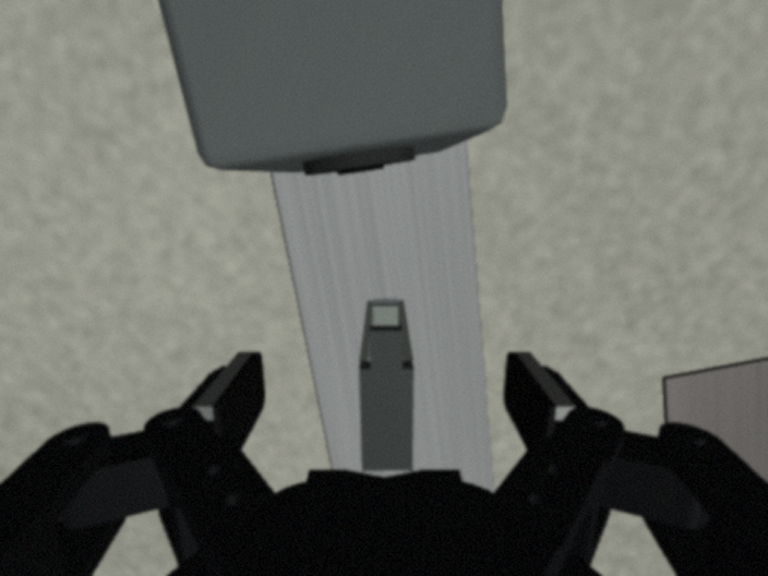

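```bash
python3 -m jog '{"translation":[[0,0,0],[0,0,0],[0,0,0],[0,0,0],[0,0,0],[0,0,0],[0,0,0],[0,0,0],[0,0,0],[0,0,0]],"delta_rot":[[0,0,0],[0,0,0],[0,0,0],[0,0,0],[0,0,0],[0,0,0],[0,0,0],[0,0,0],[0,0,0],[0,0,0]],"hand":[-1,-1,-1,-1,-1,-1,-1,-1,-1,-1]}' 30
python3 - <<'E'
from h import *
C=cam("wrist"); im=vision.grab_frame("wrist"); cv2.imwrite("pics/b4.png",cv2.resize(im[:,:,::-1],None,fx=1.5,fy=1.5,interpolation=cv2.INTER_CUBIC))
E
```

```text
t: 7.2
ee_pos: [0.5833, 0.2784, 0.0335]
ee_rot: [180.0, -0.0, 77.2]
wrist_force: [-0.3, 0.3, 1.6]
opening: 0.181
```

View pics/b4.png

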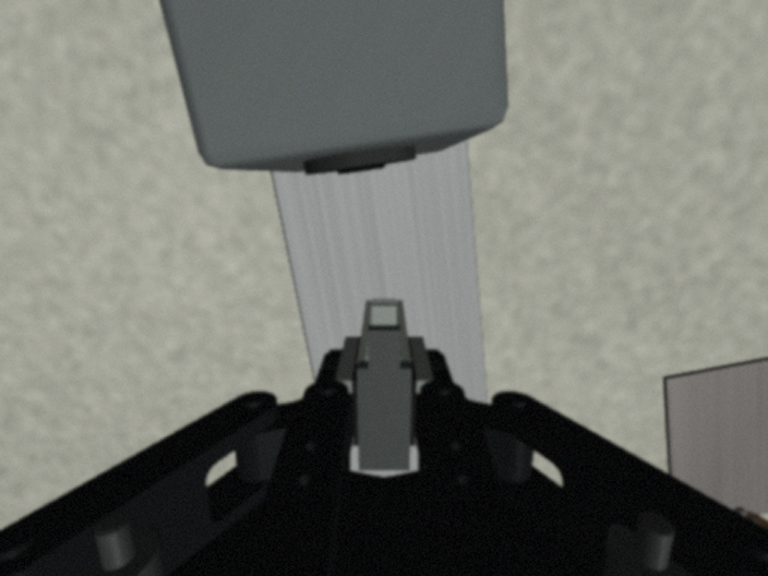

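```bash
python3 - <<'E'
from h import *
from plant import sensors
s=sensors.get_state(); C=cam("wrist")
T=R.from_euler("xyz",s["ee_rot"],degrees=True).as_matrix()
P=unproj(C,np.array([[384,300],[384,469.5],[384,366],[358,469.5],[411,469.5]])/1.5,[.073,.073,.073,.073,.073])
print(((P-s["ee_pos"])@T).round(4))
E
python3 -m jog '{"translation":[[0,0,0.01],[0,0,0.03],[0,0,0.06],[0,0,0.09],[0,0,0.12],[0,0,0.14],[0,0,0.15],[0,0,0.15]],"delta_rot":[[0,0,0],[0,0,0],[0,0,0],[0,0,0],[0,0,0],[0,0,0],[0,0,0],[0,0,0]],"hand":[-1,-1,-1,-1,-1,-1,-1,-1]}'
```

```text
[[ 0.0361 -0.0008 -0.0395]
 [-0.0177 -0.0008 -0.0395]
 [ 0.0167 -0.0008 -0.0395]
 [-0.0177 -0.0087 -0.0395]
 [-0.0177  0.0074 -0.0395]]
t: 8.05
ee_pos: [0.5839, 0.2787, 0.1853]
ee_rot: [179.8, -0.1, 77.2]
wrist_force: [-0.4, 0.4, -0.9]
opening: 0.181
```

```bash
python3 -m jog '{"translation":[[-0.005,-0.02,0],[-0.012,-0.06,0],[-0.02,-0.105,0],[-0.03,-0.15,0],[-0.039,-0.195,0],[-0.048,-0.24,0],[-0.057,-0.285,0],[-0.066,-0.33,0],[-0.075,-0.375,0],[-0.083,-0.42,0],[-0.089,-0.46,0],[-0.093,-0.481,0]],"delta_rot":[[0,0,-0.06],[0,0,-0.17],[0,0,-0.29],[0,0,-0.42],[0,0,-0.55],[0,0,-0.68],[0,0,-0.81],[0,0,-0.94],[0,0,-1.07],[0,0,-1.19],[0,0,-1.28],[0,0,-1.34]],"hand":[-1,-1,-1,-1,-1,-1,-1,-1,-1,-1,-1,-1]}'
python3 -m jog '{"translation":[[0,0,0],[0,0,0],[0,0,0]],"delta_rot":[[0,0,0],[0,0,0],[0,0,0]],"hand":[-1,-1,-1]}'
python3 - <<'E'
from h import *
from plant import sensors,finder
s=sensors.get_state(); print(s["t"],s["ee_pos"],s["ee_rot"],s["joints"].round(1))
C=cam("wrist"); im=vision.grab_frame("wrist"); cv2.imwrite("pics/c1.png",cv2.resize(im[:,:,::-1],None,fx=1.5,fy=1.5,interpolation=cv2.INTER_CUBIC))
import pickle; pickle.dump((C,s),open("c1.pkl","wb"))
print(finder.find_in("wrist","slot"))
E
```

```text
t: 9.25
ee_pos: [0.4886, -0.205, 0.1814]
ee_rot: [-179.9, 0.2, 0.1]
wrist_force: [-0.6, 0.2, -0.8]
opening: 0.182
t: 9.55
ee_pos: [0.4899, -0.2014, 0.1823]
ee_rot: [-179.9, 0.1, 0.5]
wrist_force: [0.0, 0.1, -1.4]
opening: 0.176
9.55 [ 0.48988213 -0.20137413  0.18226731] [-1.79914614e+02  8.86987286e-02  4.75389514e-01] [-33.3   0.8 113.2   0.   66.1  56.2]
[{'bbox': [251.1, 161.3, 11.3, 26.5], 'confidence': 0.94}]
```

View pics/c1.png

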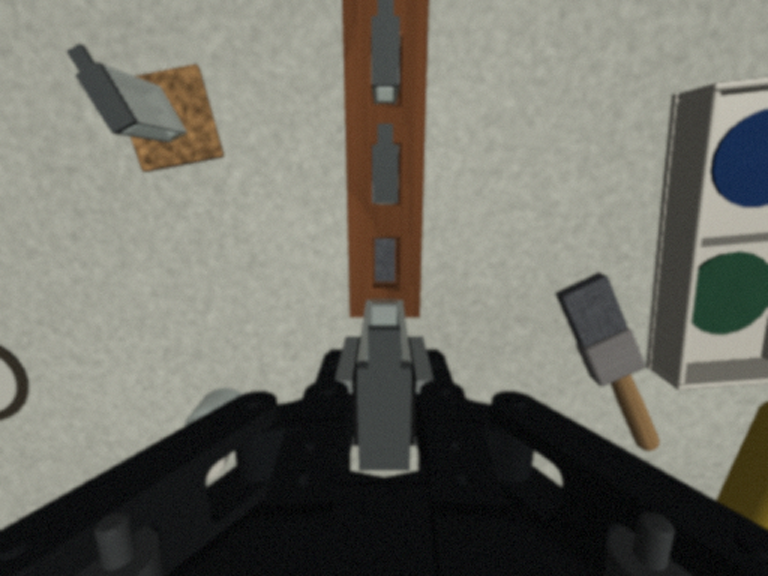

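Run:
```python
from h import *
import pickle
C,s=pickle.load(open("c1.pkl","rb"))
im=cv2.imread("pics/c1.png"); cv2.imwrite("pics/c1z.png",cv2.resize(im[220:325,335:435],None,fx=6,fy=5.7,interpolation=cv2.INTER_CUBIC))
T=R.from_euler("xyz",s["ee_rot"],degrees=True).as_matrix()
# predicted slot outline if slot at (0.491,-0.2015)
def t(P): return ((P-s["ee_pos"])@T)
for c in ((.491,-.2015),):
    for z in (.024,.006):
        q=np.array([[c[0]+a*.0195,c[1]+b*.0095,z] for a,b in ((1,1),(1,-1),(-1,-1),(-1,1))]); print(z,(proj(C,q)*1.5).round(1).tolist(), ((proj(C,q)*1.5-[335,220])*[6,5.7]).round(0).tolist())
```

```text
0.024 [[372.0, 239.2], [397.3, 239.4], [396.4, 289.4], [371.9, 289.2]] [[222.0, 110.0], [374.0, 111.0], [368.0, 395.0], [222.0, 394.0]]
0.006 [[372.6, 235.7], [396.6, 235.9], [395.7, 283.3], [372.6, 283.1]] [[226.0, 89.0], [369.0, 91.0], [364.0, 361.0], [226.0, 360.0]]
```

View pics/c1z.png

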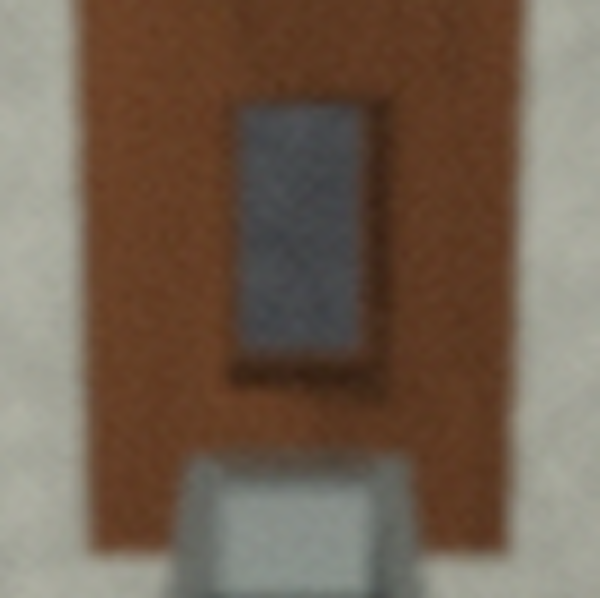

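```bash
python3 -m jog '{"translation":[[0.0015,-0.001,-0.01],[0.0015,-0.001,-0.03],[0.0015,-0.001,-0.06],[0.0015,-0.001,-0.09],[0.0015,-0.001,-0.11],[0.0015,-0.001,-0.12],[0.0015,-0.001,-0.124],[0.0015,-0.001,-0.124],[0.0015,-0.001,-0.124]],"delta_rot":[[0,0,0],[0,0,0],[0,0,0],[0,0,0],[0,0,0],[0,0,0],[0,0,0],[0,0,0],[0,0,0]],"hand":[-1,-1,-1,-1,-1,-1,-1,-1,-1]}'
python3 - <<'E'
from h import *
from plant import sensors,finder
s=sensors.get_state(); print(s["t"],s["ee_pos"],s["ee_rot"],s["wrist_force"])
C=cam("wrist"); im=vision.grab_frame("wrist"); im=im[:,:,::-1]; cv2.imwrite("pics/d1.png",im)
cv2.imwrite("pics/d1z.png",cv2.resize(im[120:330,120:392],None,fx=2.9,fy=2.8,interpolation=cv2.INTER_CUBIC))
im=vision.grab_frame("side")[:,:,::-1]; cv2.imwrite("pics/d1s.png",cv2.resize(im[130:260,220:380],None,fx=4.5,fy=4.5,interpolation=cv2.INTER_CUBIC))
import pickle; pickle.dump((C,s),open("d1.pkl","wb"))
E
```

```text
t: 10.55
ee_pos: [0.4926, -0.2041, 0.0605]
ee_rot: [179.9, -0.1, 0.4]
wrist_force: [-0.5, -0.1, -0.6]
opening: 0.186
10.55 [ 0.49264619 -0.2040748   0.06053502] [ 1.79923584e+02 -1.13594916e-01  4.06463570e-01] [-0.48193076 -0.07180764 -0.5776141 ]
```

View pics/d1z.png

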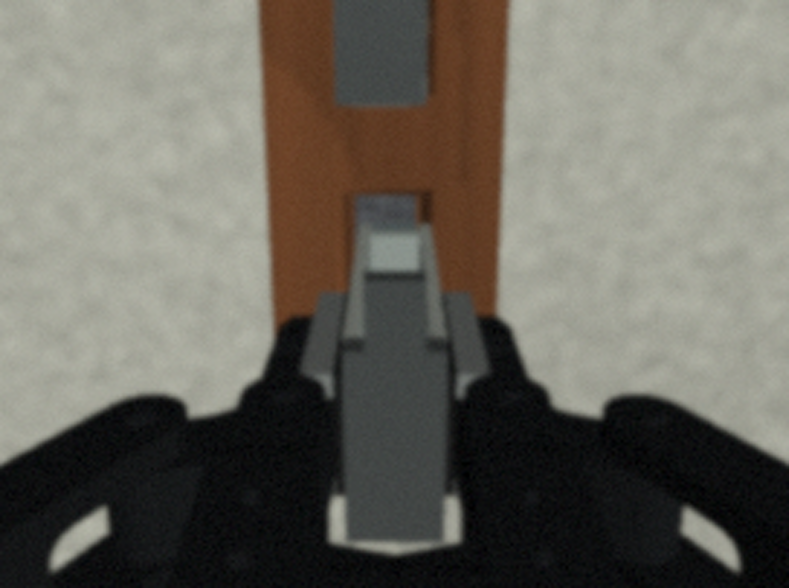

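View pics/d1s.png

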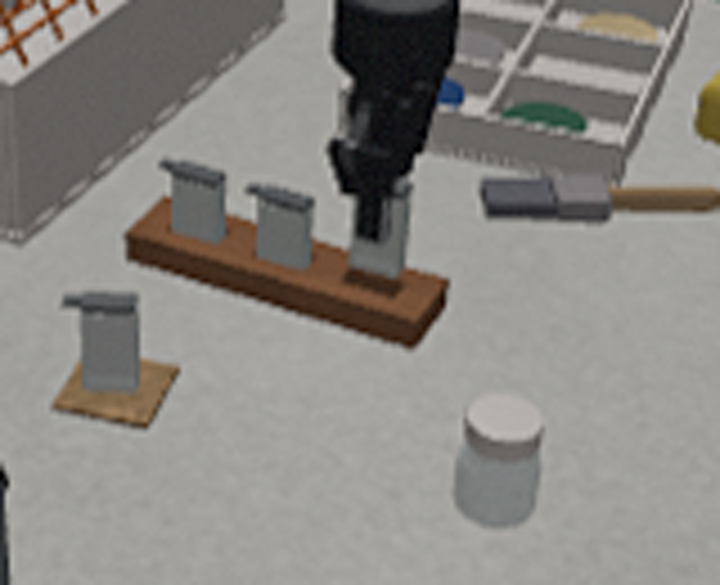

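Run:
```python
from h import *
import pickle
C,s=pickle.load(open("d1.pkl","rb"))
im=cv2.imread("pics/d1.png"); cv2.imwrite("pics/d1y.png",cv2.resize(im[175:245,220:292],None,fx=9,fy=8.5,interpolation=cv2.INTER_CUBIC))
T=R.from_euler("xyz",s["ee_rot"],degrees=True).as_matrix()
zz=lambda a:np.array(a)/[2.9,2.8]+120
def tl(a,z): return ((unproj(C,zz(a),z)-s["ee_pos"])@T).round(4).tolist()
print("rim",tl([[347,190],[432,190]],.024))
print("rack",tl([[264,50],[505,50],[272,250],[498,250]],.024))
print("cellbot",tl([[356,228],[432,228]],.035))
print("cap",tl([[341,345],[448,345],[347,541],[444,541]],.0605-.0255+.065))
print("stored rear",tl([[335,105],[429,105]],.071))
```

```text
rim [[0.0201, -0.0114, 0.0366], [0.0201, 0.0089, 0.0366]]
rack [[0.054, -0.0296, 0.0366], [0.054, 0.0249, 0.0367], [0.0045, -0.0299, 0.0365], [0.0044, 0.0252, 0.0366]]
cellbot [[0.0138, -0.0088, 0.0256], [0.0138, 0.0084, 0.0256]]
cap [[0.0161, -0.0079, -0.0394], [0.0161, 0.0076, -0.0394], [-0.0188, -0.0076, -0.0395], [-0.0188, 0.0076, -0.0395]]
stored rear [[0.048, -0.0103, -0.0104], [0.048, 0.0058, -0.0104]]
```

View pics/d1y.png

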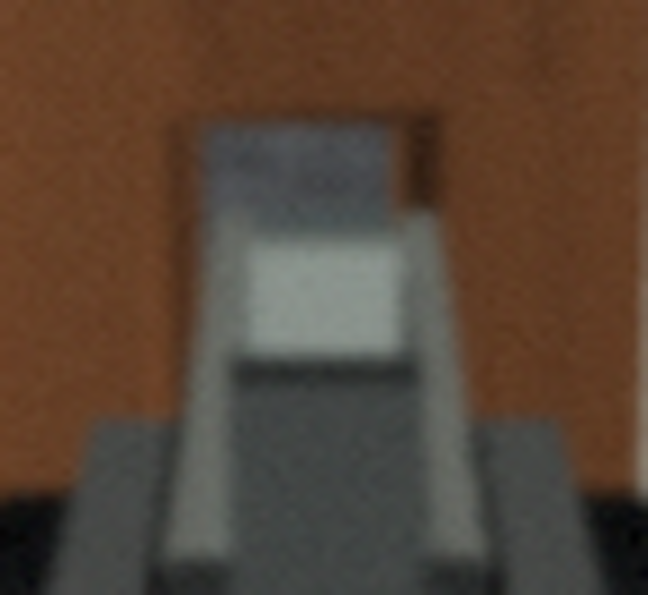

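```bash
cat > ov.py <<'E'
from h import *
import pickle,sys
def box(x0,x1,y0,y1,z0,z1):
    P=np.array([[x,y,z] for x in (x0,x1) for y in (y0,y1) for z in (z0,z1)]); 
    E=[(i,j) for i in range(8) for j in range(i) if bin(i^j).count("1")==1]; return P,E
def draw(im,C,f,P,E,off,sc,col):
    q=(proj(C,f(P))-off)*sc
    for i,j in E: cv2.line(im,tuple(int(v*16) for v in q[i]),tuple(int(v*16) for v in q[j]),col,1,cv2.LINE_AA,4)
def run(img,pkl,x0,y0,bot,slot,yaw,off,wh,sc,out):
    C,s=pickle.load(open(pkl,"rb"))
    im=cv2.imread(img); off=np.array(off)
    im=cv2.resize(im[off[1]:off[1]+wh[1],off[0]:off[0]+wh[0]],None,fx=sc,fy=sc,interpolation=cv2.INTER_CUBIC)
    off=off-0.5+0.5/sc
    T=R.from_euler("xyz",s["ee_rot"],degrees=True).as_matrix()
    ft=lambda P: s["ee_pos"]+(np.c_[P[:,0]+x0,y0-P[:,1],bot-P[:,2]])@T.T
    draw(im,C,ft,*box(-.017,.017,-.008,.008,0,.060),off,sc,(0,255,0))
    draw(im,C,ft,*box(-.018,.018,-.008,.008,.06,.065),off,sc,(0,255,255))
    draw(im,C,ft,*box(.018,.0285,-.0045,.0045,.061,.065),off,sc,(255,255,0))
    Rz=R.from_euler("z",yaw,degrees=True).as_matrix()
    fs=lambda P:(P@Rz.T)+np.array([slot[0],slot[1],0])
    draw(im,C,fs,*box(-.0195,.0195,-.0095,.0095,.006,.024),off,sc,(0,0,255))
    draw(im,C,fs,*box(-.043,.175,-.028,.028,0,.024),off,sc,(255,0,255))
    cv2.imwrite(out,im)
E
python3 - <<'E'
from ov import *
run("pics/d1.png","d1.pkl",-.001,0,.0255,(.4931,-.2021),.4,(190,165),(130,155),5,"pics/d1o.png")
E
```

```text
(no output)
```

View pics/d1o.png

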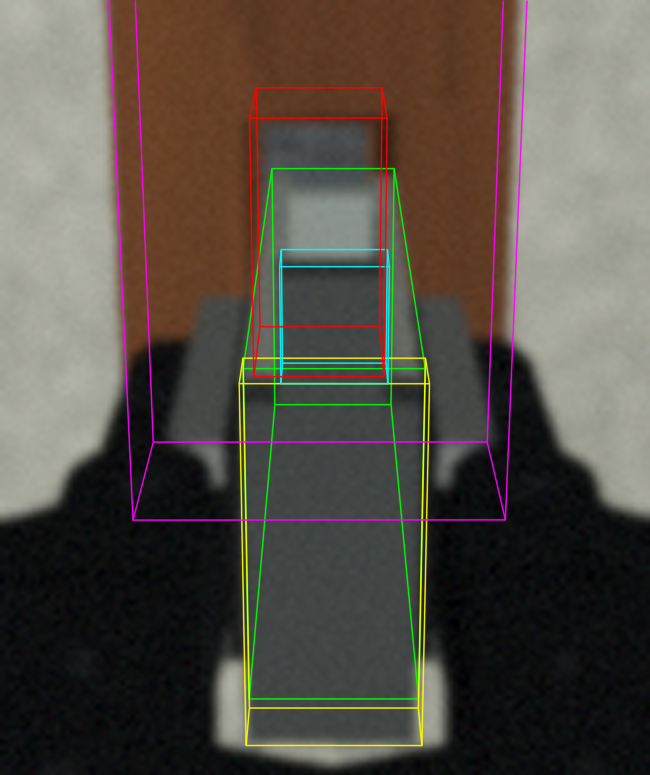

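```bash
python3 -m jog '{"translation":[[0.0025,0.0018,0],[0.0025,0.0018,-0.004],[0.0025,0.0018,-0.007],[0.0025,0.0018,-0.007],[0.0025,0.0018,-0.007]],"delta_rot":[[0,0,0],[0,0,0],[0,0,0],[0,0,0],[0,0,0]],"hand":[-1,-1,-1,-1,-1]}'
python3 - <<'E'
from plant import sensors
from h import *
import pickle
s=sensors.get_state(); print(s["t"],s["ee_pos"],s["ee_rot"],s["wrist_force"])
C=cam("wrist"); im=vision.grab_frame("wrist"); im=im[:,:,::-1]; cv2.imwrite("pics/d2.png",im)
pickle.dump((C,s),open("d2.pkl","wb"))
from ov import *
run("pics/d2.png","d2.pkl",-.0018,0,.0255,(.4931,-.2021),.4,(190,165),(130,155),5,"pics/d2o.png")
im=cv2.imread("pics/d2.png"); cv2.imwrite("pics/d2y.png",cv2.resize(im[175:245,220:292],None,fx=9,fy=8.5,interpolation=cv2.INTER_CUBIC))
E
```

```text
t: 11.15
ee_pos: [0.494, -0.2017, 0.052]
ee_rot: [-180.0, 0.0, 0.4]
wrist_force: [-0.0, -0.7, -0.3]
opening: 0.18
11.15 [ 0.49399105 -0.20171803  0.0520019 ] [-1.79980941e+02  3.30633039e-02  3.89624378e-01] [-0.02540019 -0.68690562 -0.2656377 ]
```

View pics/d2o.png

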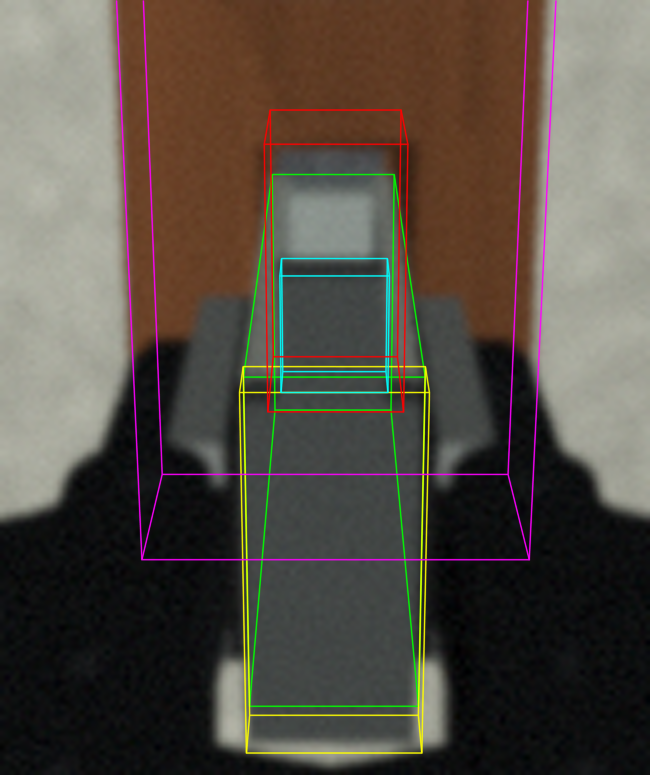

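View pics/d2y.png

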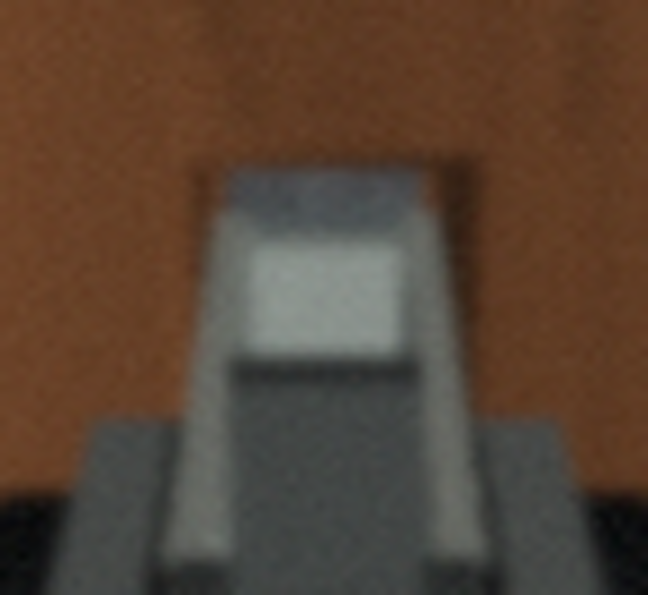

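```bash
python3 -m jog '{"translation":[[0.0008,-0.0006,0],[0.0008,-0.0006,-0.001],[0.0008,-0.0006,-0.003],[0.0008,-0.0006,-0.005],[0.0008,-0.0006,-0.007],[0.0008,-0.0006,-0.009],[0.0008,-0.0006,-0.009]],"delta_rot":[[0,0,0],[0,0,0],[0,0,0],[0,0,0],[0,0,0],[0,0,0],[0,0,0]],"hand":[-1,-1,-1,-1,-1,-1,-1]}'
python3 - <<'E'
from plant import sensors
from h import *
import pickle
s=sensors.get_state(); print(s["t"],s["ee_pos"],s["ee_rot"],s["wrist_force"],s["wrist_torque"])
C=cam("wrist"); im=vision.grab_frame("wrist"); im=im[:,:,::-1]; cv2.imwrite("pics/d3.png",im)
cv2.imwrite("pics/d3y.png",cv2.resize(im[175:245,220:292],None,fx=9,fy=8.5,interpolation=cv2.INTER_CUBIC))
im=vision.grab_frame("side")[:,:,::-1]; cv2.imwrite("pics/d3s.png",cv2.resize(im[150:220,240:340],None,fx=7,fy=7,interpolation=cv2.INTER_CUBIC))
E
```

```text
t: 11.9
ee_pos: [0.4947, -0.2022, 0.0429]
ee_rot: [-180.0, 0.0, 0.4]
wrist_force: [0.5, -0.2, -0.4]
opening: 0.182
11.9 [ 0.49471402 -0.20222795  0.04287122] [-1.79971300e+02  4.22276303e-02  3.89083060e-01] [ 0.4739848  -0.16751836 -0.36785356] [-0.01162228 -0.01870869  0.0106645 ]
```

View pics/d3y.png

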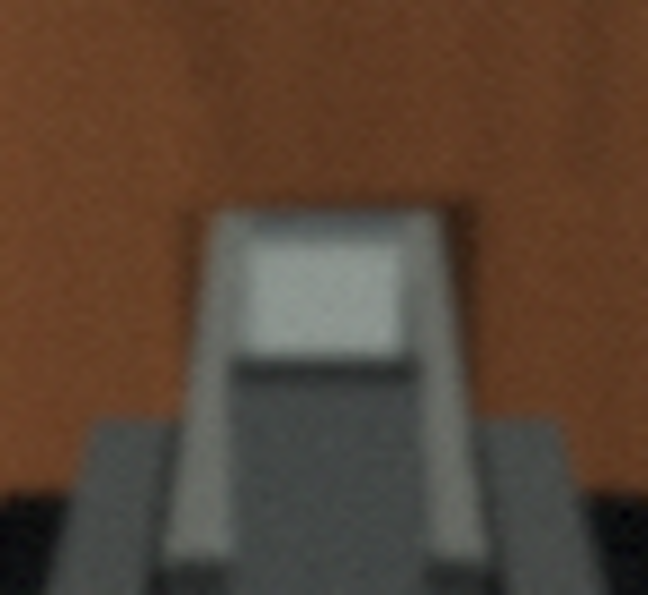

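View pics/d3s.png

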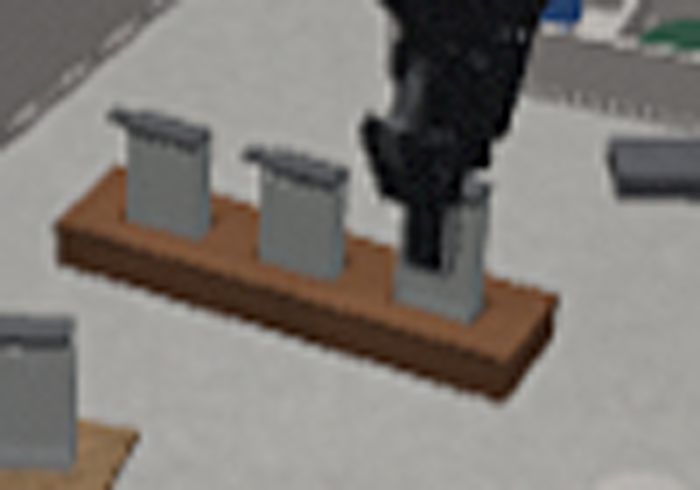

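```bash
python3 -m jog '{"translation":[[0,0,-0.002],[0,0,-0.004],[0,0,-0.006],[0,0,-0.008],[0,0,-0.0095],[0,0,-0.0105],[0,0,-0.0112],[0,0,-0.0115],[0,0,-0.0115]],"delta_rot":[[0,0,0],[0,0,0],[0,0,0],[0,0,0],[0,0,0],[0,0,0],[0,0,0],[0,0,0],[0,0,0]],"hand":[-1,-1,-1,-1,-1,-1,-1,-1,-1]}'
python3 - <<'E'
from plant import sensors
s=sensors.get_state(); print(s["t"],s["ee_pos"],s["ee_rot"],s["wrist_force"],s["wrist_torque"])
E
```

```text
t: 12.9
ee_pos: [0.495, -0.2024, 0.0318]
ee_rot: [-180.0, -0.0, 0.4]
wrist_force: [-0.5, -0.3, -0.8]
opening: 0.181
12.9 [ 0.49502782 -0.20241914  0.03182198] [-1.79999875e+02 -1.28496467e-03  3.90698428e-01] [-0.50418613 -0.31954397 -0.78620363] [-0.00237438  0.05256312 -0.00030713]
```

```bash
python3 -m jog '{"translation":[[0,0,-0.0004],[0,0,-0.0008],[0,0,-0.0008]],"delta_rot":[[0,0,0],[0,0,0],[0,0,0]],"hand":[-1,-1,-1]}'; python3 -m jog '{"translation":[[0,0,-0.0004],[0,0,-0.0008],[0,0,-0.0008]],"delta_rot":[[0,0,0],[0,0,0],[0,0,0]],"hand":[-1,-1,-1]}'
```

```text
t: 13.2
ee_pos: [0.4951, -0.2025, 0.0314]
ee_rot: [180.0, -0.0, 0.4]
wrist_force: [-2.0, 0.2, 1.7]
opening: 0.177
t: 13.5
ee_pos: [0.4952, -0.2025, 0.0314]
ee_rot: [-180.0, 0.0, 0.4]
wrist_force: [-2.9, 1.0, 7.8]
opening: 0.182
```

```bash
python3 -m jog '{"translation":[[0,0,0.0006],[0,0,0.0006],[0,0,0.0006],[0,0,0.0006],[0,0,0.0006],[0,0,0.0006]],"delta_rot":[[0,0,0],[0,0,0],[0,0,0],[0,0,0],[0,0,0],[0,0,0]],"hand":[-0.3,0,0.3,1,1,1]}'; python3 -m jog '{"translation":[[0,0,0.02],[0,0,0.05],[0,0,0.09],[0,0,0.12],[0,0,0.14],[0,0,0.14]],"delta_rot":[[0,0,0],[0,0,0],[0,0,0],[0,0,0],[0,0,0],[0,0,0]],"hand":[1,1,1,1,1,1]}'
python3 - <<'E'
from plant import sensors
from h import *
s=sensors.get_state(); print(s["t"],s["ee_pos"],s["ee_rot"],s["joints"].round(1))
C=cam("wrist"); im=vision.grab_frame("wrist"); im=im[:,:,::-1]; cv2.imwrite("pics/e1.png",cv2.resize(im,None,fx=1.5,fy=1.5,interpolation=cv2.INTER_CUBIC))
im=vision.grab_frame("side")[:,:,::-1]; cv2.imwrite("pics/e1s.png",cv2.resize(im[150:230,220:340],None,fx=6,fy=6,interpolation=cv2.INTER_CUBIC))
E
```

```text
t: 14.1
ee_pos: [0.495, -0.2024, 0.0307]
ee_rot: [-180.0, 0.0, 0.4]
wrist_force: [0.3, -0.0, -0.1]
opening: 0.997
t: 14.7
ee_pos: [0.497, -0.2037, 0.1748]
ee_rot: [179.8, -0.4, 0.4]
wrist_force: [0.9, -0.5, 0.6]
opening: 1.0
14.7 [ 0.49701509 -0.20365137  0.17475152] [179.75230301  -0.37667762   0.39714955] [-33.1   1.9 112.9   0.   64.7  56.5]
```

View pics/e1.png

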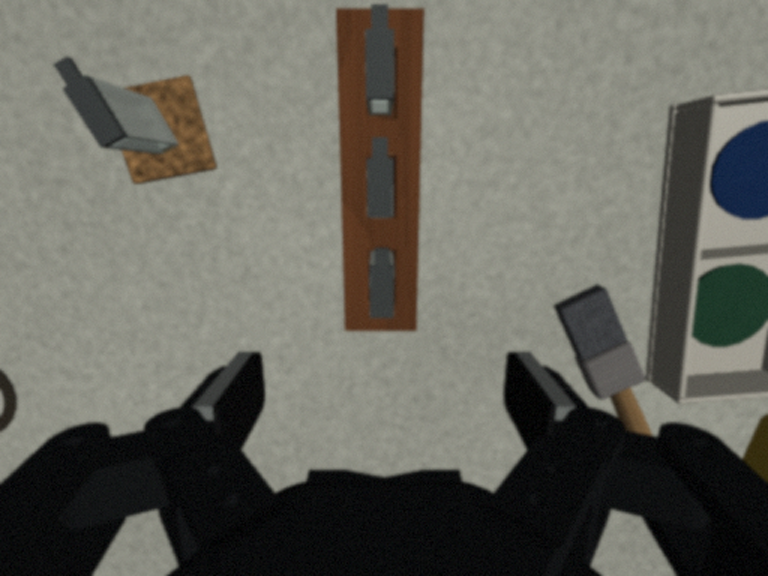

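View pics/e1s.png

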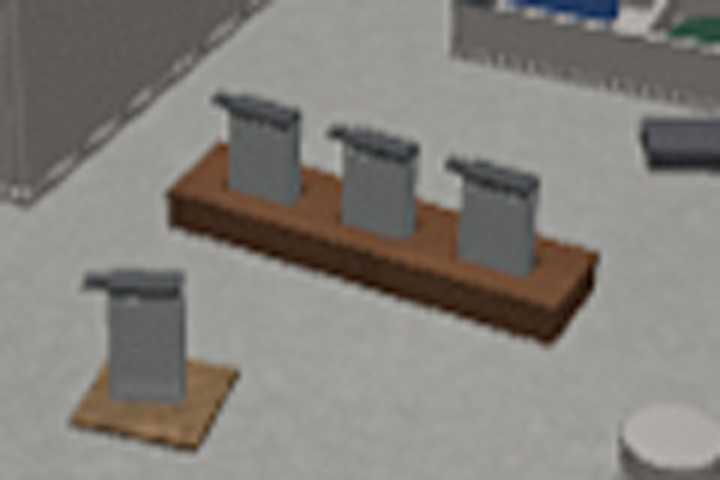

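```bash
python3 - <<'E'
from h import *
from plant import sensors
s=sensors.get_state(); print(s["t"])
C=cam("wrist")
P=unproj(C,np.array([[65,60],[103,151]])/1.5,.071); d=P[0]-P[1]; print(P,np.hypot(*d[:2]),np.degrees(np.arctan2(d[1],d[0])))
P=unproj(C,np.array([[189,76],[216,166],[136,184]])/1.5,.006);print(P)
E
python3 -m jog '{"translation":[[0.01,0.01,0],[0.02,0.03,0],[0.03,0.05,0],[0.04,0.07,0],[0.05,0.09,0],[0.06,0.11,0],[0.07,0.13,0],[0.08,0.145,0],[0.09,0.155,0],[0.095,0.16,0],[0.095,0.16,0],[0.095,0.16,0]],"delta_rot":[[0,0,0.08],[0,0,0.2],[0,0,0.33],[0,0,0.47],[0,0,0.61],[0,0,0.75],[0,0,0.89],[0,0,1.03],[0,0,1.17],[0,0,1.31],[0,0,1.45],[0,0,1.59]],"hand":[1,1,1,1,1,1,1,1,1,1,1,1]}'
```

```text
14.8
[[ 0.6189826  -0.0318372   0.071     ]
 [ 0.57354816 -0.04302631  0.071     ]] 0.046791926641032336 13.83489266065672
[[ 0.62595175 -0.06782047  0.006     ]
 [ 0.56731437 -0.07968196  0.006     ]
 [ 0.55398299 -0.02002796  0.006     ]]
t: 16.0
ee_pos: [0.5887, -0.0417, 0.1676]
ee_rot: [-179.7, -0.1, 91.9]
wrist_force: [0.4, -0.2, 0.1]
opening: 1.002
```

```bash
python3 -m jog '{"translation":[[0.002,0.003,0],[0.002,0.003,0],[0.002,0.003,0],[0.002,0.003,-0.005],[0.002,0.003,-0.01],[0.002,0.003,-0.015],[0.002,0.003,-0.02],[0.002,0.003,-0.02],[0.002,0.003,-0.02],[0.002,0.003,-0.02],[0.002,0.003,-0.02],[0.002,0.003,-0.02]],"delta_rot":[[0,0,0.14],[0,0,0.29],[0,0,0.44],[0,0,0.59],[0,0,0.74],[0,0,0.89],[0,0,1.04],[0,0,1.19],[0,0,1.34],[0,0,1.49],[0,0,1.64],[0,0,1.78]],"hand":[1,1,1,1,1,1,1,1,1,1,1,1]}'
python3 -m jog '{"translation":[[0,0,0],[0,0,0],[0,0,0]],"delta_rot":[[0,0,0],[0,0,0],[0,0,0]],"hand":[1,1,1]}'
python3 - <<'E'
from plant import sensors
from h import *
import pickle
s=sensors.get_state(); print(s["t"],s["ee_pos"],s["ee_rot"],s["joints"].round(1))
C=cam("wrist"); im=vision.grab_frame("wrist"); im=im[:,:,::-1]; cv2.imwrite("pics/f1.png",cv2.resize(im,None,fx=1.5,fy=1.5,interpolation=cv2.INTER_CUBIC))
pickle.dump((C,s),open("f1.pkl","wb"))
E
```

```text
t: 17.2
ee_pos: [0.5904, -0.0391, 0.1477]
ee_rot: [179.9, -0.3, -166.2]
wrist_force: [0.8, -0.3, 0.1]
opening: 1.001
t: 17.5
ee_pos: [0.5915, -0.0393, 0.1497]
ee_rot: [180.0, -0.1, -166.6]
wrist_force: [0.5, -0.1, 0.2]
opening: 1.004
17.5 [ 0.59146315 -0.03930485  0.14970024] [ 1.79950034e+02 -9.40873740e-02 -1.66642594e+02] [ -13.6   10.8  106.     0.    63.3 -117. ]
```

View pics/f1.png

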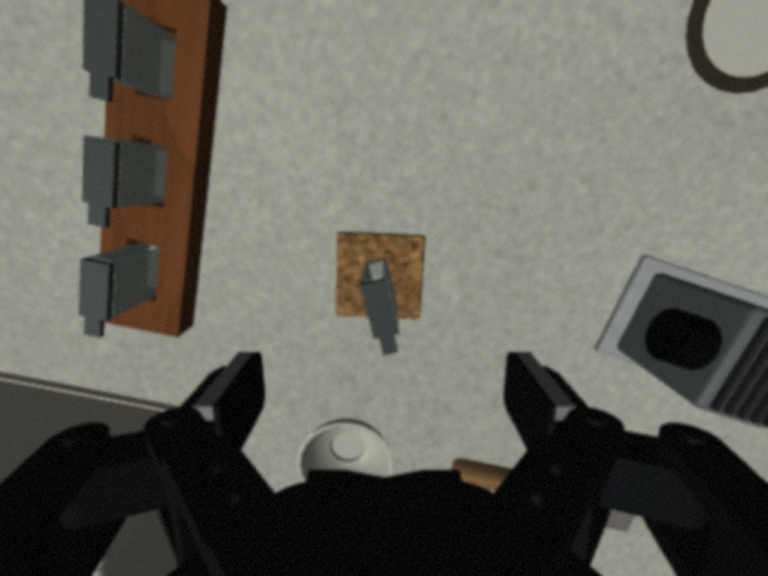

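Run:
```python
from h import *
import pickle
C,s=pickle.load(open("f1.pkl","rb"))
im=cv2.imread("pics/f1.png"); cv2.imwrite("pics/f1z.png",cv2.resize(im[240:370,330:430],None,fx=6,fy=4.6,interpolation=cv2.INTER_CUBIC))
T=R.from_euler("xyz",s["ee_rot"],degrees=True).as_matrix()
uv=np.array([[390,352.5],[373,281],[362.5,283],[384.5,280],[370,340],[398,333]])/1.5
P=unproj(C,uv,.071); print(((P-s["ee_pos"])@T).round(4)); print(P.round(4)); d=P[0]-P[1]; print(np.hypot(*d[:2]),np.degrees(np.arctan2(d[1],d[0])))
```

```text
[[-0.0331  0.0043  0.0786]
 [ 0.0111 -0.0056  0.0787]
 [ 0.0099 -0.0115  0.0787]
 [ 0.0116  0.001   0.0787]
 [-0.0251 -0.0076  0.0787]
 [-0.0206  0.009   0.0787]]
[[ 0.6225 -0.0274  0.071 ]
 [ 0.5818 -0.0472  0.071 ]
 [ 0.5844 -0.0528  0.071 ]
 [ 0.5798 -0.041   0.071 ]
 [ 0.6175 -0.0408  0.071 ]
 [ 0.6093 -0.0258  0.071 ]]
0.04524556998452522 25.95338304108873
```

View pics/f1z.png

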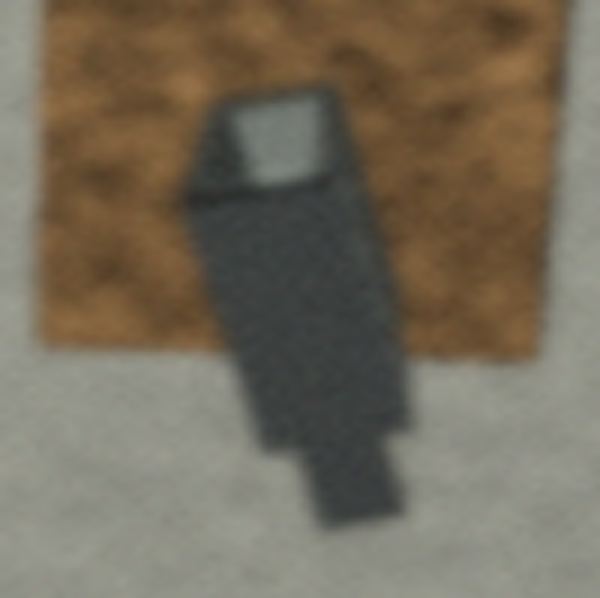

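Run:
```python
from h import *
import pickle
C,s=pickle.load(open("f1.pkl","rb"))
T=R.from_euler("xyz",s["ee_rot"],degrees=True).as_matrix()
z=lambda a:(np.array(a)/[6,4.6]+[330,240])/1.5
P=unproj(C,z([[190,205],[352,185],[412,430],[262,450],[361,521]]),.071)
t=(P-s["ee_pos"])@T; print(t.round(4))
c=P[:4].mean(0); f=(P[2]+P[3])/2; r=(P[0]+P[1])/2
for a,b in ((f,r),(P[4],r),(P[2],P[1]),(P[3],P[0])): d=a-b; print(np.hypot(*d[:2]).round(4),np.degrees(np.arctan2(d[1],d[0])).round(1))
print(c, P[4]-.0285*np.array([np.cos(np.radians(23.5)),np.sin(np.radians(23.5)),0]))
```

```text
[[ 0.009  -0.012   0.0787]
 [ 0.0115  0.0034  0.0787]
 [-0.0209  0.0094  0.0787]
 [-0.0237 -0.0054  0.0787]
 [-0.0336  0.0044  0.0786]]
0.0331 24.4
0.0447 24.7
0.033 23.9
0.0333 24.9
[ 0.59746052 -0.03901709  0.071     ] [ 0.59685156 -0.03857524  0.071     ]
```

```bash
python3 -m jog '{"translation":[[0.003,0.0005,-0.01],[0.0057,0.0005,-0.03],[0.0057,0.0005,-0.05],[0.0057,0.0005,-0.06],[0.0057,0.0005,-0.06],[0.0057,0.0005,-0.06]],"delta_rot":[[0,0,0.08],[0,0,0.192],[0,0,0.192],[0,0,0.192],[0,0,0.192],[0,0,0.192]],"hand":[1,1,1,1,1,1]}'
python3 - <<'E'
from plant import sensors
from h import *
import pickle
s=sensors.get_state(); print(s["t"],s["ee_pos"],s["ee_rot"])
C=cam("wrist"); im=vision.grab_frame("wrist"); im=im[:,:,::-1]; cv2.imwrite("pics/f2.png",cv2.resize(im,None,fx=1.5,fy=1.5,interpolation=cv2.INTER_CUBIC))
pickle.dump((C,s),open("f2.pkl","wb"))
E
```

```text
t: 18.15
ee_pos: [0.598, -0.039, 0.0913]
ee_rot: [-180.0, 0.0, -155.5]
wrist_force: [-0.7, 0.0, 0.6]
opening: 1.002
18.15 [ 0.59803914 -0.03897516  0.09129916] [-1.79977937e+02  2.66406768e-02 -1.55546524e+02]
```

View pics/f2.png

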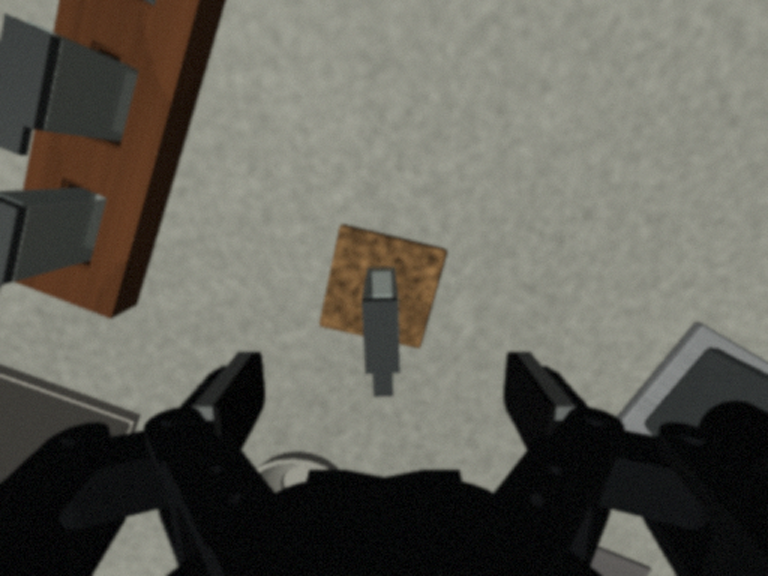

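Run:
```python
from h import *
import pickle
C,s=pickle.load(open("f2.pkl","rb"))
im=cv2.imread("pics/f2.png"); cv2.imwrite("pics/f2z.png",cv2.resize(im[260:400,340:430],None,fx=6,fy=4.2,interpolation=cv2.INTER_CUBIC))
T=R.from_euler("xyz",s["ee_rot"],degrees=True).as_matrix()
P=unproj(C,np.array([[362.5,299],[397,299],[400,373],[366,373],[383.5,396]])/1.5,.071)
t=(P-s["ee_pos"])@T; print(t.round(4))
c=P[:4].mean(0); f=(P[2]+P[3])/2; r=(P[0]+P[1])/2
for a,b in ((f,r),(P[4],r)): d=a-b; print(np.hypot(*d[:2]).round(4),np.degrees(np.arctan2(d[1],d[0])).round(1))
print(c,c-s["ee_pos"])
```

```text
[[ 0.0184 -0.0083  0.0203]
 [ 0.0185  0.0063  0.0203]
 [-0.0161  0.008   0.0203]
 [-0.0161 -0.0072  0.0203]
 [-0.0276  0.0006  0.0203]]
0.0346 26.7
0.0461 26.4
[ 0.59712617 -0.0397459   0.071     ] [-0.00091297 -0.00077074 -0.02029916]
```

View pics/f2z.png

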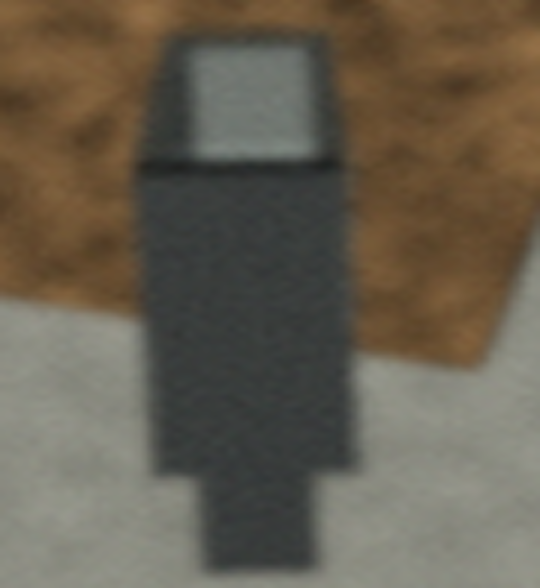

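```bash
python3 -m jog '{"translation":[[-0.0009,-0.0005,-0.005],[-0.0009,-0.0005,-0.015],[-0.0009,-0.0005,-0.03],[-0.0009,-0.0005,-0.045],[-0.0009,-0.0005,-0.055],[-0.0009,-0.0005,-0.0595],[-0.0009,-0.0005,-0.0595]],"delta_rot":[[0,0,0.025],[0,0,0.025],[0,0,0.025],[0,0,0.025],[0,0,0.025],[0,0,0.025],[0,0,0.025]],"hand":[1,1,1,1,1,1,1]}'
python3 - <<'E'
from h import *
im=vision.grab_frame("wrist"); im=im[:,:,::-1]; cv2.imwrite("pics/f3.png",cv2.resize(im,None,fx=1.5,fy=1.5,interpolation=cv2.INTER_CUBIC))
E
```

```text
t: 18.9
ee_pos: [0.596, -0.0392, 0.0299]
ee_rot: [179.9, -0.1, -154.1]
wrist_force: [0.1, 0.1, -0.3]
opening: 1.0
```

View pics/f3.png

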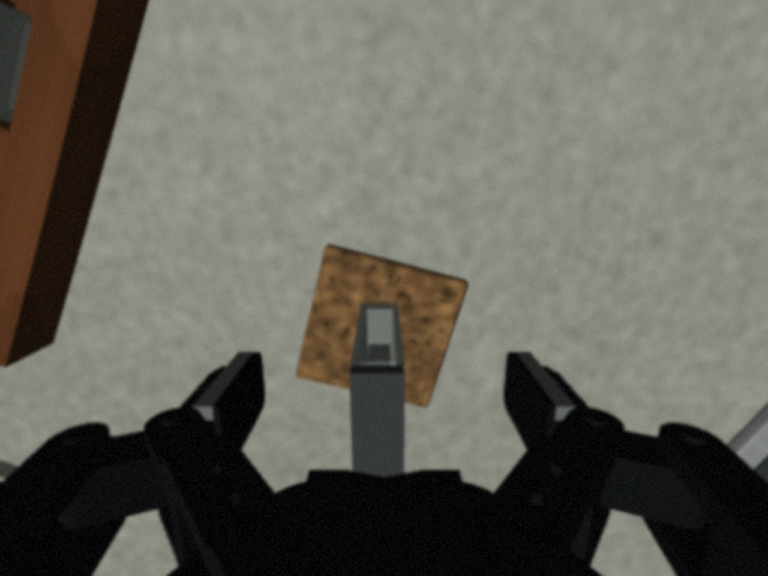

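```bash
python3 -m jog '{"translation":[[0.0004,-0.0009,0],[0.0004,-0.0009,0],[0.0004,-0.0009,0],[0.0004,-0.0009,0],[0.0004,-0.0009,0],[0.0004,-0.0009,0],[0.0004,-0.0009,0],[0.0004,-0.0009,0],[0.0004,-0.0009,0],[0.0004,-0.0009,0],[0.0004,-0.0009,0],[0.0004,-0.0009,0]],"delta_rot":[[0,0,0],[0,0,0],[0,0,0],[0,0,0],[0,0,0],[0,0,0],[0,0,0],[0,0,0],[0,0,0],[0,0,0],[0,0,0],[0,0,0]],"hand":[1,1,-1,-1,-1,-1,-1,-1,-1,-1,-1,-1]}' 30
python3 - <<'E'
from h import *
from plant import sensors
import pickle
s=sensors.get_state(); print(s["ee_pos"],s["ee_rot"],s["joints"].round(1)); C=cam("wrist"); pickle.dump((C,s),open("f4.pkl","wb"))
im=vision.grab_frame("wrist"); im=im[:,:,::-1]; cv2.imwrite("pics/f4o.png",im);cv2.imwrite("pics/f4.png",cv2.resize(im,None,fx=1.5,fy=1.5,interpolation=cv2.INTER_CUBIC))
E
python3 -m jog '{"translation":[[0,0,0.01],[0,0,0.03],[0,0,0.06],[0,0,0.09],[0,0,0.12],[0,0,0.13],[0,0,0.13]],"delta_rot":[[0,0,0],[0,0,0],[0,0,0],[0,0,0],[0,0,0],[0,0,0],[0,0,0]],"hand":[-1,-1,-1,-1,-1,-1,-1]}'
```

```text
t: 20.15
ee_pos: [0.5973, -0.0403, 0.0314]
ee_rot: [-180.0, 0.0, -154.1]
wrist_force: [-0.5, 0.7, 1.0]
opening: 0.184
[ 0.59725974 -0.0403366   0.03142412] [-1.79997269e+02  4.30137105e-03 -1.54092776e+02] [ -13.6   20.6  108.1    0.    51.3 -129.5]
t: 20.9
ee_pos: [0.5984, -0.0406, 0.1636]
ee_rot: [-179.8, 0.2, -154.1]
wrist_force: [-0.5, 0.1, -0.7]
opening: 0.178
```

View pics/f4.png

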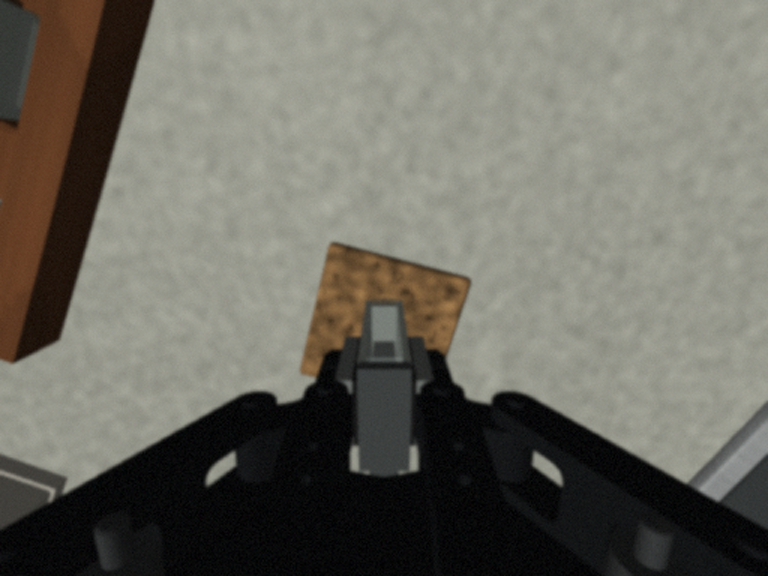

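```bash
python3 -m jog '{"translation":[[0,0.01,0.005],[0,0.03,0.01],[0,0.06,0.015],[-0.002,0.09,0.02],[-0.004,0.12,0.02],[-0.006,0.15,0.02],[-0.008,0.18,0.02],[-0.009,0.21,0.02],[-0.010,0.24,0.02],[-0.011,0.27,0.02],[-0.011,0.295,0.02],[-0.011,0.31,0.02]],"delta_rot":[[0,0,-0.08],[0,0,-0.2],[0,0,-0.33],[0,0,-0.47],[0,0,-0.61],[0,0,-0.75],[0,0,-0.89],[0,0,-1.03],[0,0,-1.17],[0,0,-1.31],[0,0,-1.45],[0,0,-1.59]],"hand":[-1,-1,-1,-1,-1,-1,-1,-1,-1,-1,-1,-1]}'; python3 -m jog '{"translation":[[0,0,0],[0,0.002,0],[0,0.004,0],[0,0.004,0],[0,0.004,0],[0,0.004,0],[0,0.004,0]],"delta_rot":[[0,0,-0.13],[0,0,-0.26],[0,0,-0.38],[0,0,-0.46],[0,0,-0.49],[0,0,-0.49],[0,0,-0.49]],"hand":[-1,-1,-1,-1,-1,-1,-1]}'
python3 - <<'E'
from plant import sensors
from h import *
import pickle
s=sensors.get_state(); print(s["t"],s["ee_pos"],s["ee_rot"],s["joints"].round(1))
C=cam("wrist"); im=vision.grab_frame("wrist"); im=im[:,:,::-1]; cv2.imwrite("pics/g1o.png",im); cv2.imwrite("pics/g1.png",cv2.resize(im,None,fx=1.5,fy=1.5,interpolation=cv2.INTER_CUBIC))
pickle.dump((C,s),open("g1.pkl","wb"))
E
```

```text
t: 22.1
ee_pos: [0.5846, 0.2712, 0.1782]
ee_rot: [-179.7, -0.1, 114.6]
wrist_force: [0.8, -0.7, -0.5]
opening: 0.177
t: 22.8
ee_pos: [0.5858, 0.2735, 0.1802]
ee_rot: [-179.9, 0.0, 86.8]
wrist_force: [0.2, 0.1, -1.1]
opening: 0.183
22.8 [0.58576877 0.27348728 0.18017822] [-1.79905836e+02  3.38441790e-02  8.67936625e+01] [16.  15.4 97.  -0.  67.6 19.3]
```

View pics/g1.png

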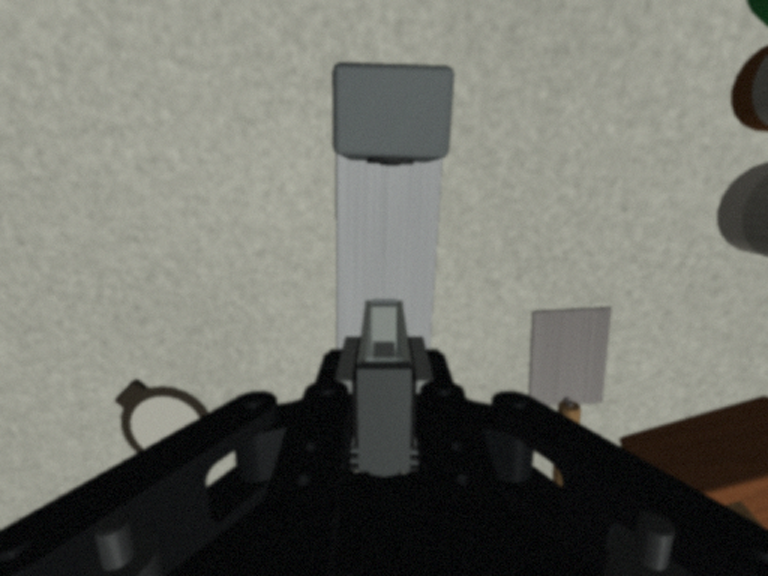

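```bash
cat > bf.py <<'E'
from ov import *
def bench(img,pkl,c,yaw,off,wh,sc,out,x0=-.0015,bot=.0254,y0=0):
    C,s=pickle.load(open(pkl,"rb")); im=cv2.imread(img); off=np.array(off)
    im=cv2.resize(im[off[1]:off[1]+wh[1],off[0]:off[0]+wh[0]],None,fx=sc,fy=sc,interpolation=cv2.INTER_CUBIC); off=off-.5+.5/sc
    Rz=R.from_euler("z",yaw,degrees=True).as_matrix()
    f=lambda P:P@Rz.T+np.array([c[0],c[1],0])
    draw(im,C,f,*box(-.135,.135,-.04,.04,0,.008),off,sc,(255,0,255))
    draw(im,C,f,*box(.08,.13,-.032,.032,.008,.096),off,sc,(0,0,255))
    draw(im,C,f,*box(-.13,-.08,-.032,.032,.008,.096),off,sc,(0,255,0))
    cv2.imwrite(out,im)
E
python3 - <<'E'
from bf import *
C,s=pickle.load(open("g1.pkl","rb"))
T=R.from_euler("xyz",s["ee_rot"],degrees=True).as_matrix()
def rp(a,z):
    P=unproj(C,np.array(a)/1.5,z); print(P.round(4).tolist()); return P
for e in ([[336,190],[336,320]],[[440,190],[433,320]]):
    P=rp(e,.008); d=P[0]-P[1]; print(np.degrees(np.arctan2(d[1],d[0])))
rp([[334,64],[453,67],[449,157],[334,154]],.096)
bench("pics/g1o.png","g1.pkl",(.587,.2725),86,(190,20),(130,230),3,"pics/g1b.png")
E
```

```text
[[0.5517, 0.3328, 0.008], [0.5425, 0.2281, 0.008]]
84.95840901330693
[[0.6306, 0.3284, 0.008], [0.623, 0.2237, 0.008]]
85.8313982782735
[[0.5666, 0.3968, 0.096], [0.6264, 0.392, 0.096], [0.624, 0.3491, 0.096], [0.5627, 0.354, 0.096]]
```

View pics/g1b.png

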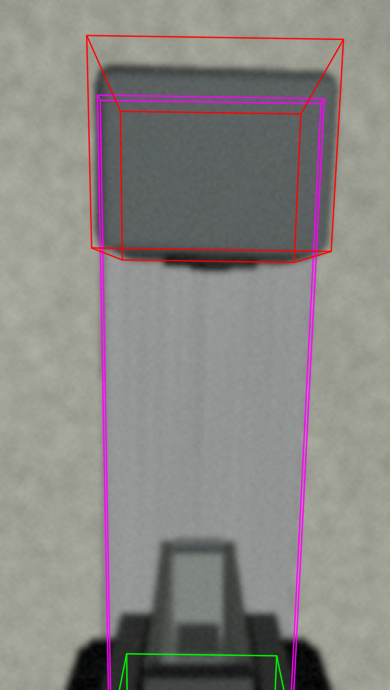

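```bash
python3 -m jog '{"translation":[[0.001,0,-0.01],[0.0013,0,-0.03],[0.0013,0,-0.055],[0.0013,0,-0.08],[0.0013,0,-0.1],[0.0013,0,-0.11],[0.0013,0,-0.1148],[0.0013,0,-0.1148],[0.0013,0,-0.1148],[0.0013,0,-0.1148]],"delta_rot":[[0,0,-0.01],[0,0,-0.022],[0,0,-0.022],[0,0,-0.022],[0,0,-0.022],[0,0,-0.022],[0,0,-0.022],[0,0,-0.022],[0,0,-0.022],[0,0,-0.022]],"hand":[-1,-1,-1,-1,-1,-1,-1,-1,-1,-1]}'
python3 - <<'E'
from plant import sensors
from h import *
from bf import *
s=sensors.get_state(); print(s["t"],s["ee_pos"],s["ee_rot"],s["joints"].round(1))
for n in ("wrist","side","top"):
    C=cam(n); pickle.dump((C,s),open(f"h_{n}.pkl","wb")); im=vision.grab_frame(n)[:,:,::-1]; cv2.imwrite(f"pics/h_{n}.png",im)
bench("pics/h_wrist.png","h_wrist.pkl",(.587,.272),85.5,(120,0),(270,330),2.4,"pics/h_wb.png")
# side overlay with cell
def full(n,off,wh,sc):
    C,_=pickle.load(open(f"h_{n}.pkl","rb"))
    bench(f"pics/h_{n}.png",f"h_{n}.pkl",(.587,.272),85.5,off,wh,sc,f"pics/h_{n}b.png")
    im=cv2.imread(f"pics/h_{n}b.png"); Rz=R.from_euler("z",265.5,degrees=True).as_matrix(); f=lambda P:P@Rz.T+np.array([.587,.272,.04])
    draw(im,C,f,*box(-.017,.017,-.008,.008,0,.065),np.array(off)-.5+.5/sc,sc,(0,255,255)); cv2.imwrite(f"pics/h_{n}b.png",im)
    o=cv2.imread(f"pics/h_{n}.png")[off[1]:off[1]+wh[1],off[0]:off[0]+wh[0]]
    cv2.imwrite(f"pics/h_{n}c.png",np.hstack([cv2.resize(o,None,fx=sc,fy=sc,interpolation=cv2.INTER_CUBIC),im]))
full("side",(110,220),(125,130),3.2); full("top",(100,150),(125,65),3.2)
E
```

```text
t: 23.85
ee_pos: [0.5885, 0.274, 0.0681]
ee_rot: [179.9, -0.1, 85.5]
wrist_force: [0.7, 0.1, -1.2]
opening: 0.175
23.85 [0.588484   0.27397263 0.06805241] [ 1.79856446e+02 -5.23789192e-02  8.54773184e+01] [ 16.   23.  100.2  -0.   56.6  20.5]
```

View pics/h_wb.png

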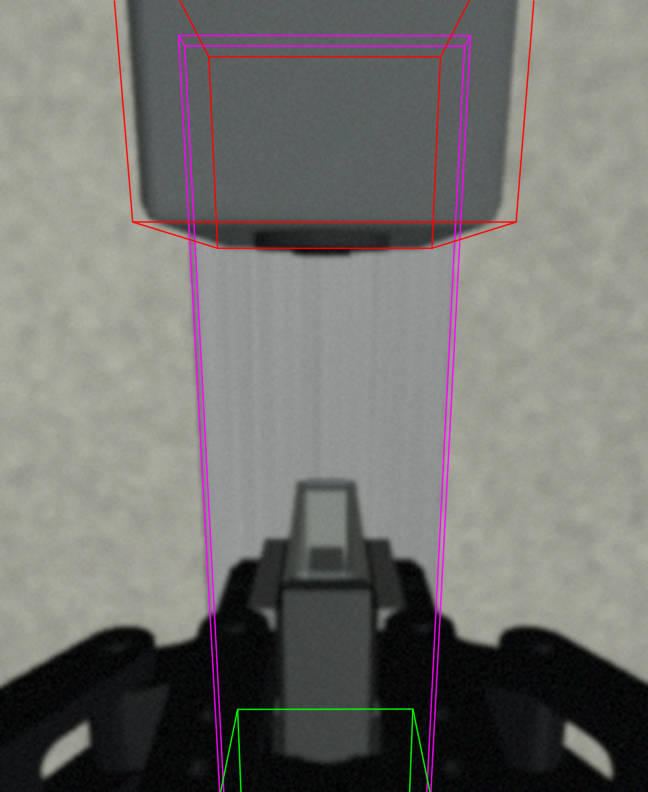

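View pics/h_sidec.png

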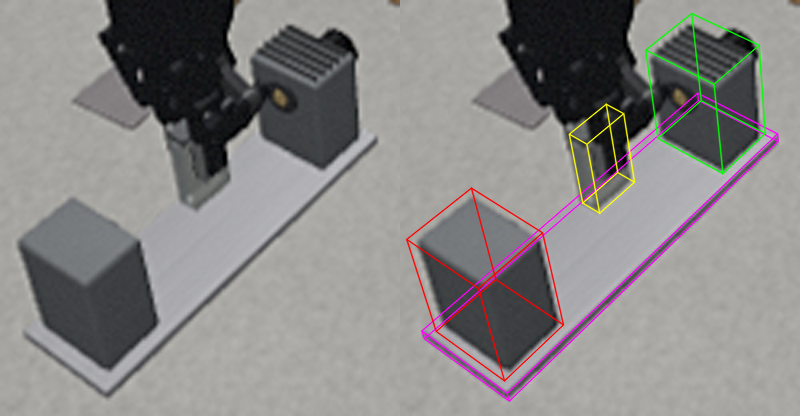

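View pics/h_topc.png

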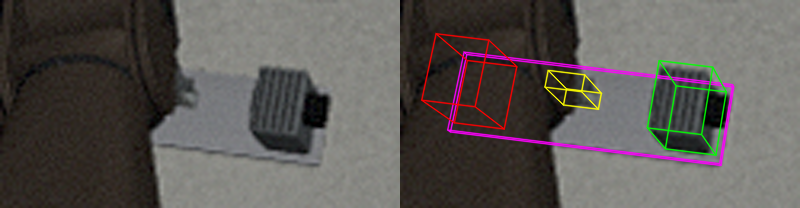

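```bash
for i in 1 2 3; do python3 -m jog '{"translation":[[0,0,0],[0,0,0]],"delta_rot":[[0,0,0],[0,0,0]],"hand":[-1,-1]}' | head -3; done
```

```text
t: 24.2
ee_pos: [0.5876, 0.2737, 0.0668]
ee_rot: [180.0, -0.0, 85.5]
t: 24.4
ee_pos: [0.5875, 0.2737, 0.0665]
ee_rot: [-180.0, 0.0, 85.5]
t: 24.6
ee_pos: [0.5875, 0.2737, 0.0665]
ee_rot: [-180.0, 0.0, 85.5]
```

```bash
python3 -m jog '{"translation":[[0,0,-0.0011],[0,0,-0.0011],[0,0,-0.0011],[0,0,-0.0011],[0,0,-0.0011],[0,0,-0.0011]],"delta_rot":[[0,0,0],[0,0,0],[0,0,0],[0,0,0],[0,0,0],[0,0,0]],"hand":[-1,-1,-1,-1,-1,-1]}'
python3 - <<'E'
from plant import sensors
from h import *
import pickle
s=sensors.get_state(); print(s["t"],s["ee_pos"],s["ee_rot"])
pickle.dump((cam("side"),s),open("i_side.pkl","wb"))
im=vision.grab_frame("side")[:,:,::-1]; cv2.imwrite("pics/i_side.png",im)
cv2.imwrite("pics/i_sz.png",cv2.resize(im[225:345,110:235],None,fx=5.5,fy=5,interpolation=cv2.INTER_CUBIC))
E
```

```text
t: 25.2
ee_pos: [0.5875, 0.2737, 0.0655]
ee_rot: [180.0, -0.0, 85.5]
wrist_force: [-0.0, 0.7, -0.1]
opening: 0.185
25.2 [0.5875319  0.27369491 0.06545855] [ 1.79996732e+02 -2.90166846e-03  8.54747158e+01]
```

View pics/i_sz.png

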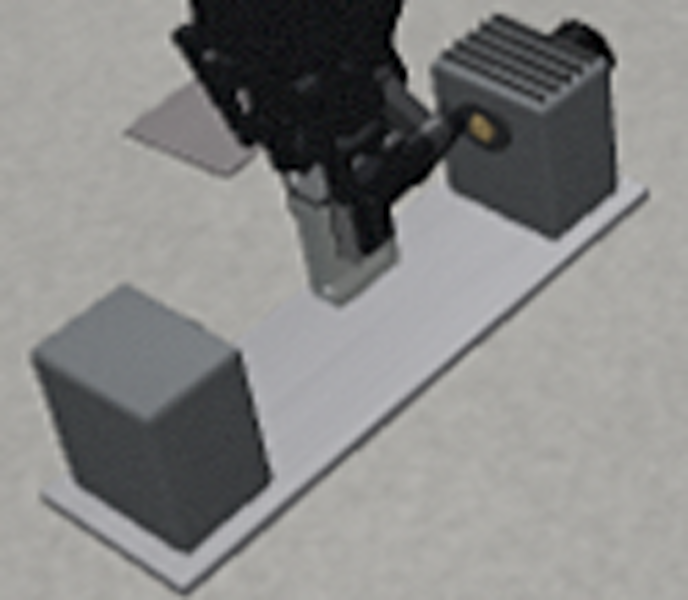

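Run:
```python
from h import *
import pickle
C,s=pickle.load(open("i_side.pkl","rb"))
z=lambda a:np.array(a)/[5.5,5]+[110-.4,225-.4]
Rz=R.from_euler("z",85.5,degrees=True).as_matrix()
def b(a,h): return ((unproj(C,z(a),h)-[.587,.272,0])@Rz).round(4).tolist()
print("lamp",b([[555,240],[450,192]],.008)); print("rec",b([[271,480]],.008)); print("plate near",b([[185,585],[648,188],[42,495]],.008))
print("cell",b([[338,306],[398,257],[315,291]],.04))
print("rec top",b([[124,283],[241,350],[152,424],[33,353]],.096)); print("lamp top",b([[433,68],[545,108]],.096));
```

```text
lamp [[-0.083, 0.0297, 0.008], [-0.0812, -0.0289, 0.008]]
rec [[0.0813, 0.0282, 0.008]]
plate near [[0.1335, 0.039, 0.008], [-0.1325, 0.0416, 0.008], [0.135, -0.0371, 0.008]]
cell [[0.0173, 0.0058, 0.04], [-0.0169, 0.0055, 0.04], [0.0163, -0.0079, 0.04]]
rec top [[0.0849, -0.0254, 0.096], [0.0848, 0.0352, 0.096], [0.1263, 0.0365, 0.096], [0.1271, -0.0239, 0.096]]
lamp top [[-0.0748, -0.0209, 0.096], [-0.0804, 0.0346, 0.096]]
```

```bash
python3 -m jog '{"translation":[[-0.0006,0,0],[-0.0006,0,0],[-0.0006,0,0],[-0.0006,0,0],[-0.0006,0,0],[-0.0006,0,0],[-0.0006,0,0],[-0.0006,0,0]],"delta_rot":[[0,0,0],[0,0,0],[0,0,0],[0,0,0],[0,0,0],[0,0,0],[0,0,0],[0,0,0]],"hand":[-1,-1,-1,-1,-1,-1,-1,-1]}'
python3 - <<'E'
from plant import sensors
from h import *
s=sensors.get_state(); print(s["t"],s["ee_pos"],s["ee_rot"],s["wrist_force"],s["joint_vel"].round(2))
im=vision.grab_frame("side")[:,:,::-1]; cv2.imwrite("pics/j_side.png",cv2.resize(im[130:350,100:400],None,fx=2.6,fy=2.6,interpolation=cv2.INTER_CUBIC))
E
```

```text
t: 26.05
ee_pos: [0.5869, 0.2737, 0.0654]
ee_rot: [-180.0, -0.0, 85.5]
wrist_force: [0.4, 0.1, -0.5]
opening: 0.184
26.05 [0.5869047  0.27368452 0.06541531] [-1.79997774e+02 -1.37447372e-03  8.54740093e+01] [ 0.41945235  0.11148384 -0.48585796] [-0.04 -0.07 -0.06  0.08 -0.   -0.02]
```

View pics/j_side.png

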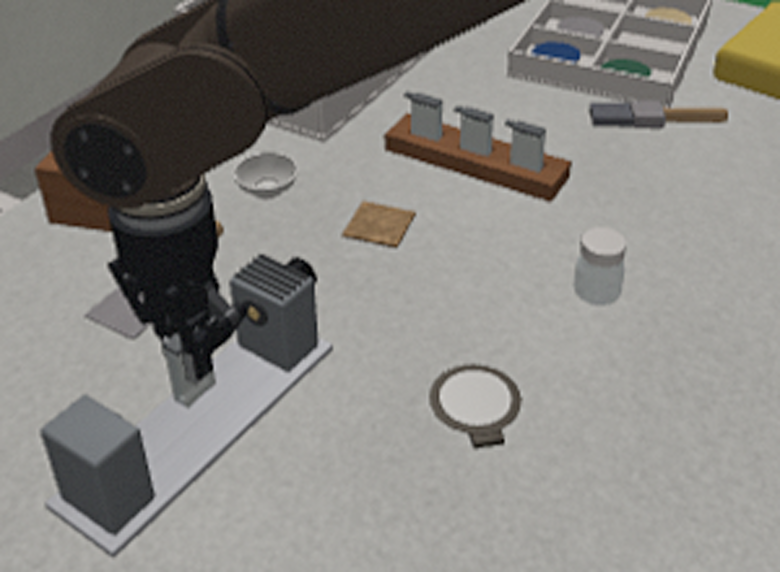

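```bash
python3 -c "
from plant import workorder,sensors
print(workorder.finish_job(), sensors.get_state()['t'])"
```

```text
the job is handed in; nothing more can be done
the job is handed in; nothing more can be done
```

The blank cell is in the rack's empty slot, and the sample cell is held in the beam. I handed the job in at about 26 s of the 61 s allowed; no verdict is given.

- **Blank cell:** I gripped it by its frosted faces and lowered it into the slot with no side contact. It met the slot floor at the expected height with about 8 N, and I released it there. Later pictures show it upright, level with the two stored cells, its tab pointing the same way.
- **Sample cell:** I gripped it the same way and turned its tab towards the lamp. It is upright to within 0.1°, with the middle of its windows about 70 mm above the table. Its turn matches the bench direction to within about 1°.
- **Last state:** the arm was still and the wrist force was under 1 N. The cell touched nothing but the gripper, and the rack, jar, bowl, shell and spatula looked unmoved in the final side picture.

**Checks that disagreed slightly:**
- **Centring across the beam:** the wrist camera put the cell within about 0.5 mm of centre, while the side camera put it 1–2 mm off. I shifted it 0.6 mm between the two.
- **Position between the heads:** this agreed to about 1 mm.
- **Tab direction:** the sample's tab is hidden by the gripper in the final view, so its direction rests on how I gripped and turned it.

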